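Lock the scooter's handlebar clamp

TASK

Lock the height clamp of the folded kick scooter on the hall shelf: it is too loose, so tighten the red star-shaped nut bit by bit until the yellow quick-release lever, swung towards shut, begins to push back firmly when it points about straight out from the stem, then fold the lever fully shut and let go. Never fold the lever right home while the clamp is still slack, do not force the nut or the lever, and leave the kettlebell, bowl, ball and flask where they are.

Things in the scene. Friction and masses are not known exactly. Their poses are not given: they have to be found in the camera images.
- scooter: Folded child's kick scooter, fixed on the shelf, 540 mm long. Origin on the shelf top right below the middle of the clamp; x axis along the stem towards the T-shaped handlebar (away from the robot), y to its left, z up. White stem tube 34 mm thick, axis 95 mm up; blue deck below it.
- clamp (a point): Top of the aluminium split clamp on the stem, (0, 0, 148) mm in the scooter's frame. Its two ears are 30 mm long in x and lie within y -22 to +18 mm. A skewer runs through them along y, 130 mm above the shelf: red nut at the -y end, yellow cam lever at the +y end. Its hidden slack differs each time: the nut needs about 0.8 to 5 rad in all.
- nut_hub (a point): Centre of the red nut, on the skewer axis, (0, -55, 130) mm in the scooter's frame. A star of five arms in the plane across the skewer; each is a rod 10 mm thick with a 12 mm ball end centred 38 mm from the hub centre, reaching out to 44 mm. Hub 24 mm across, 22 mm long; a 16 mm thick black sleeve joins it to the ear.
- nut: The red star nut itself; origin at its hub centre, turning with it.
- nut_turn (a joint): Nut angle (rad) about the scooter's +y. At 0 one arm points straight up; growing tilts that arm to scooter +x and tightens: push an upper arm along +x, away from the robot. Five arms, 72 degrees apart: turn it in finger strokes. Stays where left; stiff thread, always about 0.3 N m (10 N at 30 mm). Each rad takes up 2.6 mm of slack. Starts at 0 to 0.6.
- lever_pivot (a point): Upright pivot of the yellow lever, level with the lever's middle, (0, 34, 130) mm in the scooter's frame.
- lever: The yellow lever: a level bar 10 mm thick, 18 mm tall (121 to 139 mm above the shelf), swinging level about the upright pivot, where its origin lies. Its x axis points to its tip.
- lever_tip (a point): Tip of the yellow lever, 72 mm from the pivot.
- lever_swing (a joint): Lever swing (rad), growing as it closes, clockwise from above; the lever points at 3.0 - value counter-clockwise from scooter +x. 0 = open, back towards the robot; 1.43 = straight out (scooter +y); 3.0 = stop, fully shut along the stem. Push its counter-clockwise face round the arc. Starts at 0.4 to 0.9. Drags with 0.05 N m when slack; may spring back if let go half way.
- lever_push (a point): Good point to push, on the lever 55 mm from the pivot. Cam lift u = 6 mm (0.97 - cos(swing + 0.24)), so it holds itself when shut. Once u exceeds the slack left, it pushes back: past a soft first 0.75 mm, 15 N per mm of lift on the cam, so near straight out 1.6 N per mm here; at most 4 to 8 N if well set. Set right, this begins to be felt at a swing of 1.25 to 1.7 (slack left 4.6 to 7.3 mm).
- clamp_squeeze (a joint): How far the clamp's springy lining, inside and not visible, is squeezed (m): 0 while there is slack, else about 0.72 of the cam lift past the soft first touch. Fully shut and well set: 0.0027 to 0.0046.
- kettlebell: Red kettlebell, 4 kg, 116 mm wide, 162 mm tall; origin under its centre. Bystander.
- bowl: White ceramic bowl, 140 mm across, 55 mm tall; origin under its centre. Bystander.
- ball_center (a point): Centre of the dark hard rubber massage ball, 64 mm across, lying in the bowl. Bystander.
- flask: Silver aluminium flask, 68 mm across, 190 mm tall, standing; origin under its centre. Bystander.

How it is judged (in metres and radians):
On the way:
1. the nut is tight enough that the lever, still well open, is felt to squeeze the clamp (value of joint lever_swing below 2.1 rad and value of joint clamp_squeeze above 0.0008 m), for 0.1 s.
At the end, for the whole second after the job is handed in: The lever is fully shut (within 0.15 rad of its stop at 3.0) and stays so, and the clamp is squeezed by 2.6 to 4.7 mm: neither slack nor overtight (value of joint lever_swing above 2.85 rad and value of joint clamp_squeeze between 0.0026 and 0.0047 m and not (velocity of joint lever_swing above 0.1 rad/s) and not (velocity of joint nut_turn above 0.1 rad/s) and not (velocity of joint nut_turn below -0.1 rad/s)); the robot touches nothing.
It fails at once if the lever is folded nearly home (past 2.45 rad) while the clamp is still slack (squeezed less than 1 mm) (value of joint lever_swing above 2.45 rad and value of joint clamp_squeeze below 0.001 m).
It fails at once if the lever is pushed with more than 25 N (contact force between lever and the fingers above 25 N or contact force between lever and the arm above 25 N).
It fails at once if the nut is pushed with more than 25 N (contact force between nut and the fingers above 25 N or contact force between nut and the arm above 25 N).
It fails at once if the kettlebell, bowl, ball or flask is moved by more than 20 mm (distance of any of kettlebell, bowl, ball_center, flask from where it was at the start of the episode above 0.02 m).
It also fails if it takes over 72 s, if anything falls off the work surface, if the arm or the gripper's body presses on something with over 40 N, if the wrist force passes 120 N, or if a joint passes its speed limit or range.

ROBOT

A 7-joint arm with a two-finger parallel gripper is mounted at the origin on the work surface. World frame = base frame: x ahead of the robot, y to its left, z up, the work surface at z = 0. Lengths are in m, angles in degrees, forces in N, time in s.
With the tool pointing down it reaches from about 0.425 to 0.875 m from the base axis. Payload 4.7 kg.
Tool frame: the origin (TCP) lies at the very end of the fingers, on their centre line; the grasp point (between the pads) lies 19 mm behind it; z points along the fingers, y is the direction in which the jaws open and shut (so a half turn about z gives the same grasp; the last joint's range is limited). The gripper opens to 87 mm and grips with 3 to 60 N. Pads are 19 mm wide; open, the fingers measure 117 mm over their backs; the gripper's body (75 mm by 190 mm) begins 51 mm behind the grasp point.
Start: joints at [-67.202, 18.392, -4.016, 83.108, 1.295, 78.541, -3.26], TCP at [0.243, 0.603, 0.184] pointing down, gripper open.
Joint ranges: [-163.93, 163.93], [-17.29, 119.83], [-79.2, 71.16], [3.27, 140.29], [-89.18, 269.18], [5.43, 117.66], [-154.24, 154.24]. Speed limits (degrees/s): [147.25, 147.25, 180, 180, 180, 180, 180].

INTERFACE

Orientations are given as [roll, pitch, yaw] about the fixed x, y, z axes, in that order (R = Rz(yaw) Ry(pitch) Rx(roll)).
In Python, from cell import * gives the robot as it stands.
- The arm moves only by the tool arm_command, never from a script. Its argument "targets" is a list that holds one entry, the list of rows, each a list of 7 numbers: the shift along the tool's x, y, z in m, then the turn, a rotation vector about the tool's x, y, z in degrees, then the gripper's target within -1 to 1 (shut at 1, half-way at 0, fully open at -1). In form: [[[tx, ty, tz, rx, ry, rz, claw], ...]]. A call has 1 to 10 rows; each row is the pose to reach, as a shift and turn from the pose commanded when the call began, along the tool's axes at that moment; what a row does not reach only later rows make up. A row lasts 1/10 s, in which the tool goes at most 50 mm and 8.59 degrees, less where a joint would pass 70% of its speed; a pose out of reach is approached as far as the arm can. A call with a gripper value outside its range is refused whole. The fingers move at their own pace and stop on an object; "newtons" is the grip in N (left out, the last holds). Time passes only in rows, so rows that repeat a pose let the fingers close. It gives the time, the measured TCP pose, the force and the opening at its end, in the units of the state.
- get_obs(): the state, without advancing time (a new reading comes with each control period).
- read_camera(name): name is "scene" or "top" or "wrist"; returns a dict with "img" (420x560x3 uint8, red, green, blue), "z_map" (420x560 float32, m along the optical axis (not along the pixel's ray), 0 where there is no reading), "K" (3x3 intrinsics, pixels), "origin" and "attitude" of the camera in the world. Camera axes: x right, y down, z forward; pixel columns grow to the right and rows downward; lengths in m; the calibration is good to about 2 mm. A picture is of the moment at which its call begins.
- sign_off(): hands the job in, once; it reports no verdict.
Trained networks look in the newest picture that a camera, given by its name, has taken for a name from the list of things; names that differ only in an ending like _2 or _b are one class to them, and where a whole thing is asked for, a point or a joint stands for the part that bears it (a point fixed in the world has none). Each returns a list of dicts, best first, with "conf" (0 to 1); they miss things now and then, are a little off and sometimes report something else, mostly with a low value. They report only what shows in the picture. A call takes as long as a camera call.
- search_frame(thing, camera): "position" ([column, row] in pixels, amid what is visible of it).
The state is a dict: "time_s": time; "qpos": joint angles; "joint_velocities": joint speeds; "effort": joint torques, N m; "tool_pos": TCP position; "tool_rot": TCP orientation; "force": force on the tool from outside, world axes, zero at the start; "wrist_torque": the same for the moment, N m; "grip_width": finger opening in m.
Only numpy, scipy, OpenCV 4.12 (cv2) and the standard library are available. Lean on these libraries where they do the work, as an engineer would, in place of code of your own. Each camera call takes 0.05 s, during which the arm holds its last target.

## Working session

There is one attempt and no reset: what is moved stays moved. The work goes in short steps, Python scripts to look and compute and a tool call to move; the robot and the scene stay as the last step left them, time stands still between calls to the robot, and variables do not carry over. Pictures are saved under pics/ and viewed, and the job is handed in when it is done.

Besides the shell and the picture viewer there is one more tool, called as a command line: name --argument value ..., lists and objects as JSON in quotes. arm_command: Moves the arm, as the interface text tells. Its arguments: {"type":"object","properties":{"targets":{"type":"array","items":{"type":"array","items":{"type":"array","items":{"type":"number"}}}},"newtons":{"type":"number"}},"required":["targets"]}

```bash
ls; mkdir -p pics; cat > h.py <<'E'
from cell import *
import numpy as np, cv2
from scipy.spatial.transform import Rotation as R
E
python3 - <<'E'
from h import *
o=get_obs();print(o)
for c in ("scene","top","wrist"):
    d=read_camera(c); cv2.imwrite(f"pics/{c}0.png",d["img"][:,:,::-1]); np.savez(f"{c}0.npz",**{k:np.array(v) for k,v in d.items()})
    print(c,d["K"],d["origin"],d["attitude"])
    for t in ("nut_hub","lever_pivot","lever_tip","clamp","scooter","kettlebell","bowl","flask"):
        print(t,[(r["conf"],r["position"]) for r in search_frame(t,c)[:2]])
E
```

```text
pics
{'time_s': 0.0, 'qpos': array([-67.20118811,  18.44063435,  -4.01556175,  83.17453667,
         1.29588976,  78.53977224,  -3.26099683]), 'joint_velocities': array([-0.00714653, -0.02490808,  0.02091892, -0.02604588, -0.14936913,
        0.04753924, -0.01168404]), 'effort': array([-9.12728847e-04, -4.91280699e+01, -4.04431326e-01, -3.12529743e+01,
       -6.41001854e-02,  4.35573875e-02,  1.97236700e-04]), 'tool_pos': array([0.24322333, 0.60211196, 0.18334693]), 'tool_rot': array([-1.79890348e+02,  6.52681451e-03,  1.58010146e+02]), 'force': array([0.49740544, 0.7361108 , 0.21753051]), 'wrist_torque': array([-0.03900031,  0.00659779, -0.0672501 ]), 'grip_width': 0.08701885784492125}
scene [[455.49981868   0.         279.36104412]
 [  0.         455.49981868 211.22818673]
 [  0.           0.           1.        ]] [ 1.22581494 -0.21493114  0.96591864] [-139.66243162   -0.54095296   72.94889072]
nut_hub [(0.63, [318.7, 278.4])]
lever_pivot [(0.92, [319.1, 277.6]), (0.74, [412.0, 149.8])]
lever_tip [(0.47, [316.4, 200.5])]
clamp [(0.94, [319.0, 275.7]), (0.26, [459.2, 223.8])]
scoo
[... 208 characters left out ...]
0.           1.        ]] [0.35191472 0.02521222 1.42244739] [-172.03570458   -0.55137885  -91.20064814]
nut_hub [(0.97, [265.6, 182.3])]
lever_pivot [(0.62, [268.2, 180.2]), (0.49, [134.6, 254.8])]
lever_tip [(0.67, [250.9, 204.5])]
clamp [(0.7, [268.9, 175.9])]
scooter [(0.9, [266.4, 177.3])]
kettlebell [(0.65, [405.9, 233.6])]
bowl []
flask [(0.74, [146.0, 174.9])]
wrist [[337.01247663   0.         281.96026974]
 [  0.         337.01247663 212.25021188]
 [  0.           0.           1.        ]] [0.16964346 0.63338618 0.384028  ] [ 1.63118548e+02 -7.61464740e-02  6.79986509e+01]
nut_hub []
lever_pivot []
lever_tip []
clamp []
scooter []
kettlebell []
bowl [(0.83, [188.7, 345.1])]
flask []
```

View pics/scene0.png

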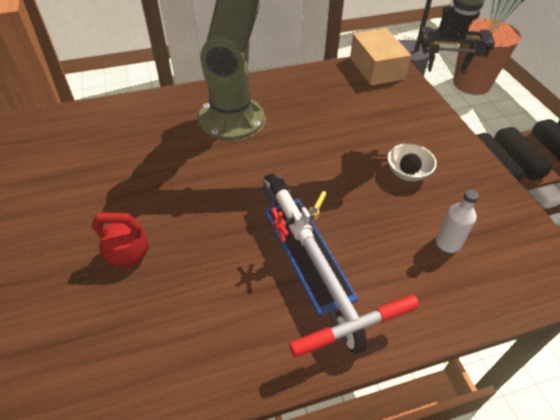

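View pics/top0.png

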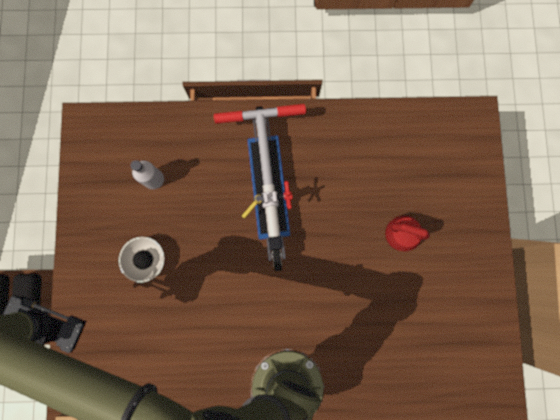

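The scene shows the clamp near (305,220) px and the top view near (268,198): red star on its right, yellow lever on its left, pointing back. Next I'll measure the scooter pose.

```bash
cat >> h.py <<'E'
def cloud(d):
    K=np.array(d["K"]);z=np.array(d["z_map"]);v,u=np.mgrid[0:z.shape[0],0:z.shape[1]]
    P=np.stack([(u-K[0,2])/K[0,0]*z,(v-K[1,2])/K[1,1]*z,z],-1)
    Rm=R.from_euler('xyz',np.array(d["attitude"]),degrees=True).as_matrix()
    return P@Rm.T+np.array(d["origin"])
def proj(d,P):
    K=np.array(d["K"]);Rm=R.from_euler('xyz',np.array(d["attitude"]),degrees=True).as_matrix()
    c=(np.asarray(P)-np.array(d["origin"]))@Rm
    return c[...,:2]/c[...,2:]*[K[0,0],K[1,1]]+[K[0,2],K[1,2]]
def masks(d):
    hsv=cv2.cvtColor(np.array(d["img"]),cv2.COLOR_RGB2HSV);h,s,v=[hsv[...,i].astype(int) for i in range(3)]
    return dict(yellow=(h>20)&(h<35)&(s>150)&(v>120),red=((h<6)|(h>174))&(s>180)&(v>100),white=(s<50)&(v>130),blue=(h>100)&(h<125)&(s>120)&(v>60))
E
python3 - <<'E'
from h import *
for c in ("scene","top"):
    d=np.load(f"{c}0.npz");P=cloud(d);ok=d["z_map"]>0
    print(c)
    for k,m in masks(d).items():
        m=m&ok&(P[...,2]>0.03)&(P[...,2]<0.3)&(P[...,0]>.3)&(P[...,0]<.95)&(abs(P[...,1])<.22)
        Q=P[m]; print(k,len(Q))
        if len(Q): print(np.percentile(Q,[1,10,50,90,99],axis=0).round(3))
        if k=="white":
            S=Q[(Q[:,2]>.098)&(Q[:,2]<.115)]; 
            for x in np.arange(S[:,0].min(),S[:,0].max(),.03):
                T=S[abs(S[:,0]-x)<.015]; 
                if len(T): print(x.round(3),T[:,1].min().round(3),T[:,1].mean().round(4),T[:,1].max().round(3),T[:,2].max().round(3))
        if k in("red","yellow"):
            n=Q[np.abs(Q[:,1])<.12] if 0 else Q
            n=n[n[:,0]<.65]
            if len(n):print("near",len(n),n.mean(0).round(4),n.min(0).round(3),n.max(0).round(3))
E
```

```text
scene
yellow 53
[[0.526 0.076 0.127]
 [0.533 0.08  0.131]
 [0.553 0.102 0.136]
 [0.59  0.12  0.139]
 [0.591 0.126 0.141]]
near 53 [0.555  0.1012 0.1356] [0.526 0.076 0.125] [0.591 0.126 0.142]
red 1290
[[ 0.558 -0.073  0.094]
 [ 0.599 -0.059  0.1  ]
 [ 0.864 -0.009  0.107]
 [ 0.883  0.186  0.138]
 [ 0.889  0.211  0.169]]
near 204 [ 0.5935 -0.0112  0.1373] [ 0.496 -0.022  0.06 ] [0.63  0.022 0.174]
white 2440
[[0.471 0.02  0.05 ]
 [0.524 0.027 0.098]
 [0.729 0.054 0.106]
 [0.867 0.082 0.115]
 [0.877 0.119 0.147]]
0.465 0.017 0.0313 0.047 0.114
0.495 0.017 0.0315 0.052 0.114
0.525 0.019 0.034 0.054 0.113
0.555 0.023 0.0366 0.054 0.115
0.585 0.02 0.0322 0.067 0.115
0.615 0.022 0.0434 0.065 0.115
0.645 0.036 0.048 0.062 0.11
0.675 0.04 0.0514 0.067 0.111
0.705 0.042 0.0542 0.068 0.111
0.735 0.045 0.0572 0.072 0.111
0.765 0.049 0.0603 0.073 0.111
0.795 0.052 0.0629 0.077 0.112
0.825 0.054 0.0661 0.08 0.111
0.855 0.018 0.0752 0.125 0.111
blue 342
[[ 0.471 -0.014  0.056]
 [ 0.513  0.     0.058]
 [ 0.72   0.013  0.061]
 [ 0.788  0.102  0.063]
 [ 0.797  0.108  0.065]]
top
yellow 44
[[0.524 0.
[... 352 characters left out ...]
] [ 0.629 -0.002  0.175]
white 1344
[[0.47  0.022 0.061]
 [0.504 0.032 0.101]
 [0.663 0.054 0.107]
 [0.857 0.077 0.117]
 [0.87  0.118 0.15 ]]
0.467 0.021 0.0352 0.048 0.115
0.497 0.02 0.0374 0.054 0.115
0.527 0.026 0.0399 0.056 0.115
0.557 0.028 0.0442 0.065 0.115
0.587 0.04 0.0474 0.064 0.114
0.617 0.033 0.0497 0.064 0.115
0.647 0.039 0.0528 0.064 0.112
0.677 0.045 0.0556 0.067 0.113
0.707 0.047 0.058 0.069 0.115
0.737 0.05 0.0617 0.072 0.114
0.767 0.052 0.0639 0.075 0.112
0.797 0.055 0.0676 0.08 0.113
0.827 0.058 0.0698 0.083 0.113
0.857 0.019 0.0728 0.124 0.112
blue 480
[[ 0.469 -0.011  0.054]
 [ 0.478 -0.005  0.058]
 [ 0.646  0.057  0.061]
 [ 0.779  0.102  0.065]
 [ 0.794  0.109  0.069]]
```

```bash
python3 - <<'E'
from h import *
from scipy.optimize import least_squares
Qs={}
for c in ("scene","top"):
    d=np.load(f"{c}0.npz");P=cloud(d);ok=(d["z_map"]>0)&(P[...,0]>.5)&(P[...,0]<.66)&(P[...,1]>-.05)&(P[...,1]<.16)
    Q=P[ok&(P[...,2]>.135)&masks(d)["white"]];print(c,len(Q),Q.min(0).round(3),Q.max(0).round(3),np.median(Q,0).round(3))
    im=d["img"][:,:,::-1].copy();u0,v0=(230,160) if c=="scene" else (220,160)
    crop=cv2.resize(im[v0:v0+100,u0:u0+120],None,fx=6,fy=6,interpolation=cv2.INTER_CUBIC)
    psi=np.radians(5.5)
    cl=np.array([.59,.0465,0])
    Rz=R.from_euler('z',5.5,degrees=True).as_matrix()
    for p in [(0,0,.148),(0,-.055,.13),(0,.034,.13),(.015,0,.148),(-.015,0,.148)]:
        u,v=(proj(d,cl+Rz@np.array(p))-[u0,v0])*6; cv2.circle(crop,(int(u),int(v)),4,(255,0,255),-1)
    cv2.imwrite(f"pics/{c}_crop.png",crop)
E
```

```text
scene 119 [0.567 0.022 0.135] [0.6   0.066 0.151] [0.586 0.05  0.145]
top 74 [0.566 0.025 0.135] [0.6   0.063 0.153] [0.58  0.051 0.147]
```

View pics/top_crop.png

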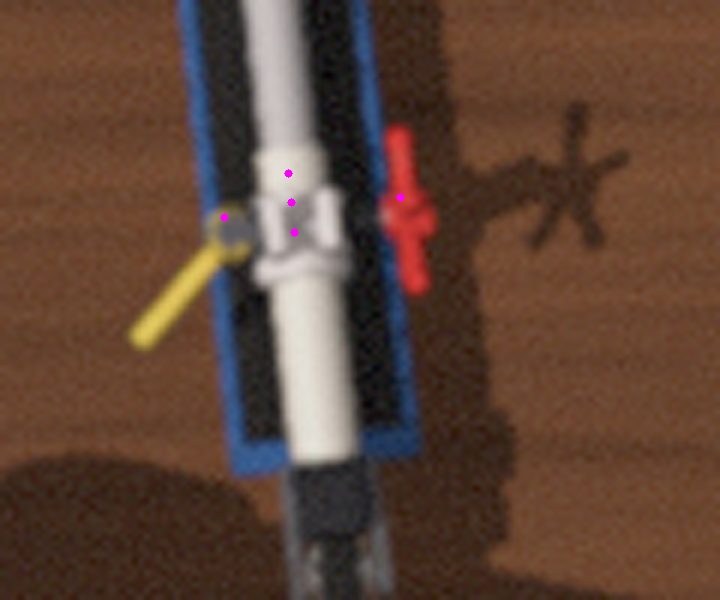

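View pics/scene_crop.png

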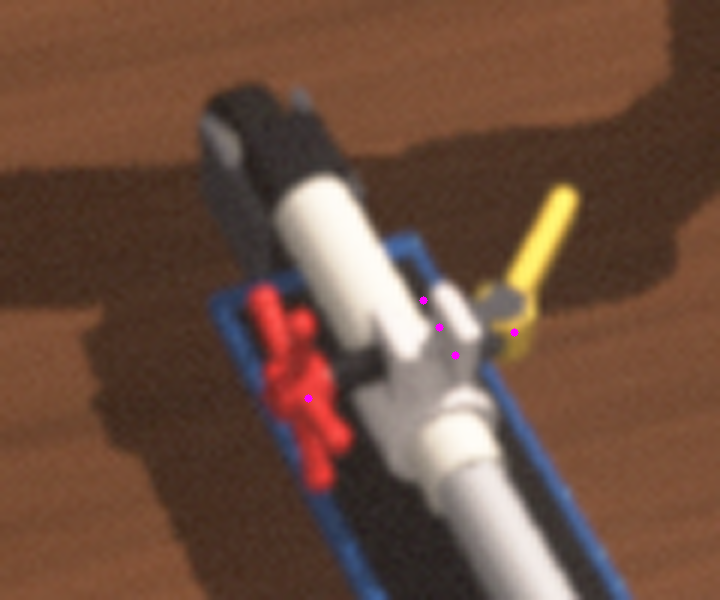

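```bash
cat >> h.py <<'E'
def model_pts(x,y,yaw,nut,lev,n=9):
    """list of (centre,radius) spheres for red star and yellow lever"""
    Rz=R.from_euler('z',yaw).as_matrix();o=np.array([x,y,0]);red=[];yel=[]
    for k in range(5):
        a=nut+k*2*np.pi/5;dv=np.array([np.sin(a),0,np.cos(a)])
        for r in np.linspace(.008,.038,n): red.append((o+Rz@(np.array([0,-.055,.13])+dv*r),.006 if r>.034 else .005))
    for yy in np.linspace(-.011,.011,6):
        for t in np.linspace(0,2*np.pi,12): red.append((o+Rz@(np.array([.009*np.cos(t),-.055+yy*.75,.13+.009*np.sin(t)])),.003))
    dv=np.array([np.cos(3-lev),np.sin(3-lev),0])
    for r in np.linspace(.014,.067,14):
        for z in (.126,.13,.134): yel.append((o+Rz@(np.array([0,.034,z])+dv*r),.005))
    return red,yel
def fitpose(ds,x0,fix=None,w=None):
    """ds: list of camera dicts. x0=[x,y,yaw,nut,lev]; fix: bool mask of fixed params"""
    from scipy.optimize import minimize
    x0=np.array(x0,float);free=np.ones(5,bool) if fix is None else ~np.array(fix)
    SS=4;obs=[]
    for d in ds:
        m=masks(d);p0=proj(d,[x0[0],x0[1],.13]).astype(int)
        u0,v0=p0-60;u0=max(u0,0);v0=max(v0,0)
        obs.append((d,u0,v0,[cv2.GaussianBlur(m[k][v0:v0+120,u0:u0+120].astype(np.float32),(0,0),1) for k in("red","yellow")]))
    def cost(p):
        q=x0.copy();q[free]=p;c=0
        for d,u0,v0,ob in obs:
            K=np.array(d["K"]);og=np.array(d["origin"])
            for pts,o in zip(model_pts(*q),ob):
                im=np.zeros((o.shape[0]*SS,o.shape[1]*SS),np.uint8)
                C=np.array([a for a,_ in pts]);r=np.array([b for _,b in pts])
                uv=(proj(d,C)-[u0,v0]+.5)*SS;dist=np.linalg.norm(C-og,axis=1)
                for (u,v),rr in zip(uv,r*K[0,0]/dist*SS): cv2.circle(im,(int(round(u*16)),int(round(v*16))),int(rr*16),255,-1,shift=4)
                s=cv2.resize(im,o.shape[::-1],interpolation=cv2.INTER_AREA).astype(np.float32)/255
                c+=((cv2.GaussianBlur(s,(0,0),1)-o)**2).sum()
        return c+((q[2]-.096)/.01)**2
    st=np.array([.004,.004,.01,.15,.15])[free]
    s=np.vstack([x0[free]]+[x0[free]+np.eye(len(st))[i]*st[i] for i in range(len(st))])
    r=minimize(cost,x0[free],method="Nelder-Mead",options=dict(initial_simplex=s,maxiter=400,xatol=1e-4,fatol=1e-2))
    q=x0.copy();q[free]=r.x;return q,r.fun
E
python3 - <<'E'
from h import *
D={c:dict(np.load(f"{c}0.npz")) for c in("scene","top")}
for cs in (("scene","top"),("top",),("scene",)):
    best=min((fitpose([D[c] for c in cs],[.583,.045,.096,n,.65]) for n in (.1,.3,.5)),key=lambda t:t[1])
    print(cs,best[0].round(4),best[1])
for c in D:
    P=cloud(D[c]);
    for t,(u,v) in {"scene":{"flask":(459,224),"bowl":(411,163),"kett":(123,243)},"top":{"flask":(146,175),"bowl":(142,260),"kett":(405,233)}}[c].items(): print(c,t,P[v,u].round(3))
E
```

```text
('scene', 'top') [ 0.583   0.0439  0.093  -0.0372  0.656 ] 70.2906109536971
('top',) [0.5819 0.0431 0.0961 0.0667 0.7205] 17.87120595108359
('scene',) [0.581  0.0444 0.0985 0.0045 0.6565] 47.83288772406747
scene flask [0.7   0.406 0.117]
scene bowl [0.424 0.438 0.057]
scene kett [ 0.509 -0.373  0.094]
top flask [0.658 0.416 0.133]
top bowl [0.405 0.443 0.066]
top kett [ 0.47  -0.37   0.093]
```

The scooter is at x .582, y .044, yaw 5.5°. The nut reads about 0.02 and the lever about 0.68. First I'll raise the arm and travel above the lever.

```bash
cat >> h.py <<'E'
import json
SC=(.582,.0437,.096)
def W(p): # scooter->world
    return np.array([SC[0],SC[1],0])+R.from_euler('z',SC[2]).as_matrix()@np.array(p)
def rows(start,poses,claw=1):
    x,y,z,ps=start;a=np.radians(ps);out=[]
    for X,Y,Z,P in poses:
        d=np.array([X-x,Y-y,Z-z]);tx=d[0]*np.cos(a)+d[1]*np.sin(a);ty=d[0]*np.sin(a)-d[1]*np.cos(a)
        out.append([round(tx,4),round(ty,4),round(-d[2],4),0,0,round(-(P-ps),1),claw])
    print("[["+",".join(json.dumps(r) for r in out)+"]]")
def after(start,r):
    x,y,z,ps=start;a=np.radians(ps)
    return (x+r[0]*np.cos(a)+r[1]*np.sin(a),y+r[0]*np.sin(a)-r[1]*np.cos(a),z-r[2],ps-r[5])
E
python3 -c "
from h import *
rows((.243,.603,.40,158),[(.50,.10,.40,186)])"
```

```text
[[[-0.4267, -0.3701, -0.0, 0, 0, -28, 1]]]
```

arm_command --targets '[[[0,0,-0.216,0,0,0,1],[0,0,-0.216,0,0,0,1],[0,0,-0.216,0,0,0,1],[0,0,-0.216,0,0,0,1],[0,0,-0.216,0,0,0,1],[0,0,-0.216,0,0,0,1]]]' --newtons 20

```text
time_s: 1.95
tool_pos: [0.2438, 0.6038, 0.4045]
tool_rot: [179.6, -0.0, 158.0]
force: [-0.5, -0.1, 0.1]
grip_width: 0.0468
```

arm_command --targets '[[[-0.4267,-0.3701,0,0,0,-28,1],[-0.4267,-0.3701,0,0,0,-28,1],[-0.4267,-0.3701,0,0,0,-28,1],[-0.4267,-0.3701,0,0,0,-28,1],[-0.4267,-0.3701,0,0,0,-28,1],[-0.4267,-0.3701,0,0,0,-28,1],[-0.4267,-0.3701,0,0,0,-28,1],[-0.4267,-0.3701,0,0,0,-28,1],[-0.4267,-0.3701,0,0,0,-28,1],[-0.4267,-0.3701,0,0,0,-28,1]]]'

```text
time_s: 2.95
tool_pos: [0.4704, 0.1564, 0.3988]
tool_rot: [-180.0, -0.1, -174.0]
force: [1.5, 1.1, -0.2]
grip_width: 0.0007
```

arm_command --targets '[[[0,0,0,0,0,0,1],[0,0,0,0,0,0,1],[0,0,0,0,0,0,1]]]'

```text
time_s: 3.25
tool_pos: [0.4695, 0.16, 0.3993]
tool_rot: [180.0, -0.1, -173.9]
force: [0.6, -0.2, -0.3]
grip_width: 0.0002
```

```bash
cat >> h.py <<'E'
def nutpose(phi,r=.032,back=0,yaw=185.5,drop=0):
    C=np.array([r*np.sin(phi)-.005*np.cos(phi),r*np.cos(phi)+.005*np.sin(phi)])
    w=W([C[0]-.0095-back,-.055,.13+C[1]+drop]);return (w[0],w[1],w[2],yaw)
E
python3 -c "
from h import *
s=(.4695,.160,.40,186)
p=nutpose(.03,back=.01)
rows(s,[(p[0],p[1],.25,185.5),p])
print(p)
rows(p,[nutpose(f) for f in np.arange(.03,.96,.0625)])"
```

```text
[[[-0.0757, -0.1822, 0.15, 0, 0, 0.5, 1],[-0.0757, -0.1822, 0.2379, 0, 0, 0.5, 1]]]
(np.float64(0.5638423788366356), np.float64(-0.013302923216987159), np.float64(0.1621355785809801), 185.5)
[[[-0.01, 0.0, -0.0, 0, 0, -0.0, 1],[-0.012, 0.0, -0.0002, 0, 0, -0.0, 1],[-0.014, 0.0, -0.0003, 0, 0, -0.0, 1],[-0.0161, 0.0, -0.0002, 0, 0, -0.0, 1],[-0.0181, 0.0, 0.0, 0, 0, -0.0, 1],[-0.0201, 0.0, 0.0003, 0, 0, -0.0, 1],[-0.0221, 0.0, 0.0008, 0, 0, -0.0, 1],[-0.024, 0.0, 0.0013, 0, 0, -0.0, 1],[-0.0259, 0.0, 0.002, 0, 0, -0.0, 1],[-0.0278, 0.0, 0.0028, 0, 0, -0.0, 1],[-0.0296, 0.0, 0.0037, 0, 0, -0.0, 1],[-0.0313, 0.0, 0.0047, 0, 0, -0.0, 1],[-0.033, 0.0, 0.0059, 0, 0, -0.0, 1],[-0.0346, 0.0, 0.0071, 0, 0, -0.0, 1],[-0.0361, 0.0, 0.0084, 0, 0, -0.0, 1]]]
```

arm_command --targets '[[[-0.0757,-0.1822,0.15,0,0,0.5,1],[-0.0757,-0.1822,0.15,0,0,0.5,1],[-0.0757,-0.1822,0.15,0,0,0.5,1],[-0.0757,-0.1822,0.15,0,0,0.5,1],[-0.0757,-0.1822,0.15,0,0,0.5,1],[-0.0757,-0.1822,0.15,0,0,0.5,1],[-0.0757,-0.1822,0.2,0,0,0.5,1],[-0.0757,-0.1822,0.238,0,0,0.5,1],[-0.0757,-0.1822,0.238,0,0,0.5,1]]]'

```text
time_s: 4.15
tool_pos: [0.5603, -0.0119, 0.1568]
tool_rot: [180.0, -0.6, -174.3]
force: [-0.5, 0.4, 0.7]
grip_width: 0.0007
```

```bash
python3 - <<'E'
from h import *
o=get_obs();print(o["time_s"],o["tool_pos"],o["tool_rot"],o["force"],o["qpos"].round(1))
for c in ("scene","wrist"):
    d=read_camera(c); cv2.imwrite(f"pics/{c}1.png",d["img"][:,:,::-1])
E
```

```text
4.15 [ 0.56026806 -0.01187066  0.15683364] [ 179.9557182    -0.6353723  -174.27993002] [-0.499813    0.4222267   0.68889502] [-25.1   9.2  26.3  98.6  -4.2  73.8  97.8]
```

View pics/wrist1.png

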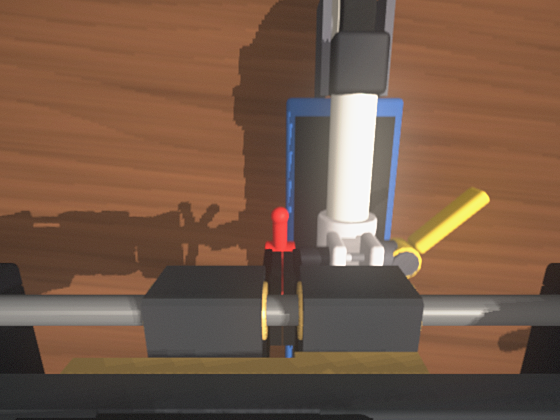

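View pics/scene1.png

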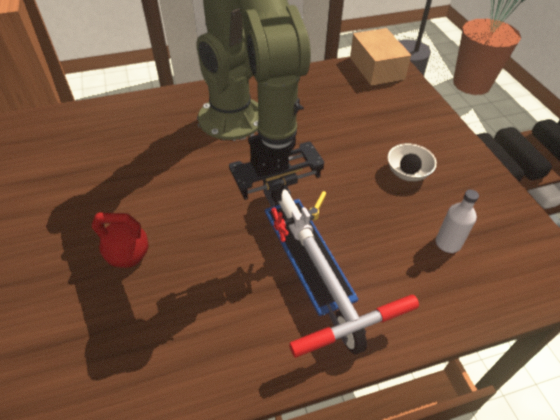

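The wrist view shows the fingers (282,320) in line with the red star's plane (280,230), just behind the upper arm. I'll push slowly.

arm_command --targets '[[[-0.003,0,0,0,0,0,1],[-0.006,0,0,0,0,0,1],[-0.008,0,0,0,0,0,1],[-0.01,0,0,0,0,0,1],[-0.012,0,-0.0002,0,0,0,1],[-0.014,0,-0.0003,0,0,0,1],[-0.0161,0,-0.0002,0,0,0,1]]]'

```text
time_s: 4.95
tool_pos: [0.581, -0.0131, 0.1627]
tool_rot: [180.0, 0.0, -174.5]
force: [0.1, 0.1, 0.5]
grip_width: 0.0004
```

```bash
python3 - <<'E'
from h import *
o=get_obs();print(o["force"],o["tool_pos"])
for c in ("scene","wrist"):
    d=read_camera(c); im=d["img"][:,:,::-1]
    if c=="scene": im=cv2.resize(im[160:260,230:350],None,fx=6,fy=6,interpolation=cv2.INTER_CUBIC)
    cv2.imwrite(f"pics/{c}2.png",im)
E
```

```text
[0.05331674 0.14005858 0.45071447] [ 0.58097258 -0.01314178  0.16269556]
```

View pics/wrist2.png

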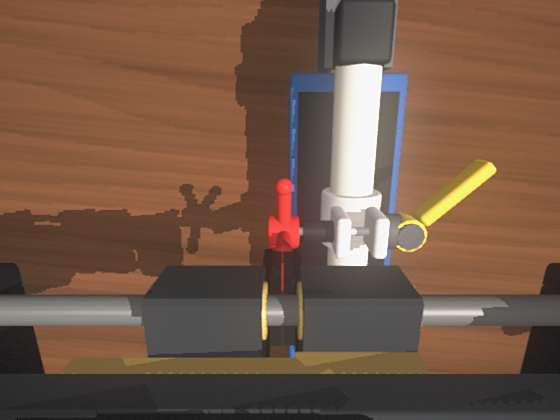

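View pics/scene2.png

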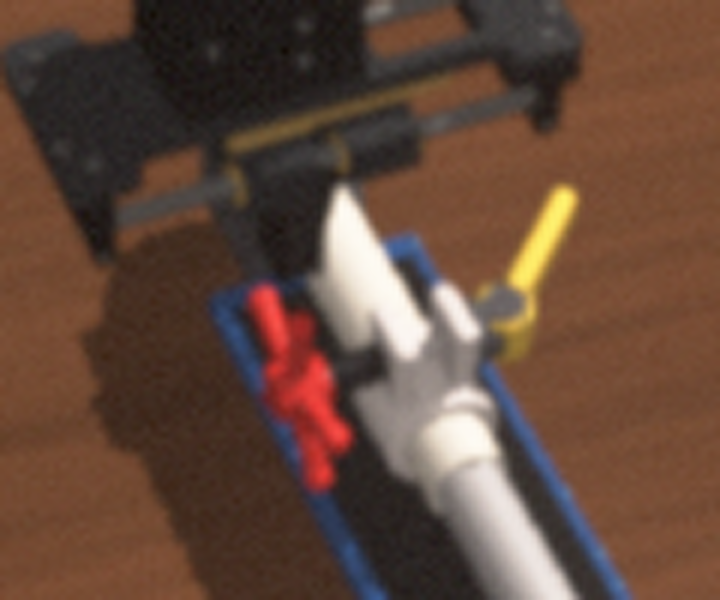

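```bash
python3 - <<'E'
from h import *
d=read_camera("scene");o=get_obs()
im=cv2.resize(d["img"][150:250,220:340][:,:,::-1],None,fx=6,fy=6,interpolation=cv2.INTER_CUBIC);a=im.copy()
def pt(p,col): 
    u,v=(proj(d,p)-[220,150]+.5)*6;cv2.circle(a,(int(u),int(v)),3,col,-1)
x,y,z=o["tool_pos"];ps=np.radians(o["tool_rot"][2])
for sx in(-.0095,.0095):
  for sy in (-.015,.015):
    for h in(0,.03): pt([x+sx*np.cos(ps)+sy*np.sin(ps),y+sx*np.sin(ps)-sy*np.cos(ps),z+h],(255,255,0))
for n,c in((0.03,(255,0,255)),):
  for k in range(5):
    t=n+k*2*np.pi/5; pt(W([.038*np.sin(t),-.055,.13+.038*np.cos(t)]),c)
pt(W([0,-.055,.13]),(0,255,0))
cv2.imwrite("pics/s3.png",a)
print(x,y,z)
print(fitpose([d],[*SC,.03,.66],fix=[1,1,1,0,0]),[fitpose([d],[*SC,n,.66],fix=[0,0,1,0,0]) for n in(.1,.4,.6)])
E
```

```text
0.5808154823288049 -0.013090042853178338 0.1625328866147213
(array([ 0.582     ,  0.0437    ,  0.096     , -0.02694573,  0.64336098]), np.float64(41.30004119873047)) [(array([ 0.582     ,  0.0437    ,  0.096     , -0.02694661,  0.63163233]), np.float64(41.47930908203125)), (array([ 0.582     ,  0.0437    ,  0.096     , -0.02682714,  0.64303934]), np.float64(41.28636932373047)), (array([0.582     , 0.0437    , 0.096     , 1.22968682, 0.64343658]), np.float64(41.30004119873047))]
```

View pics/s3.png

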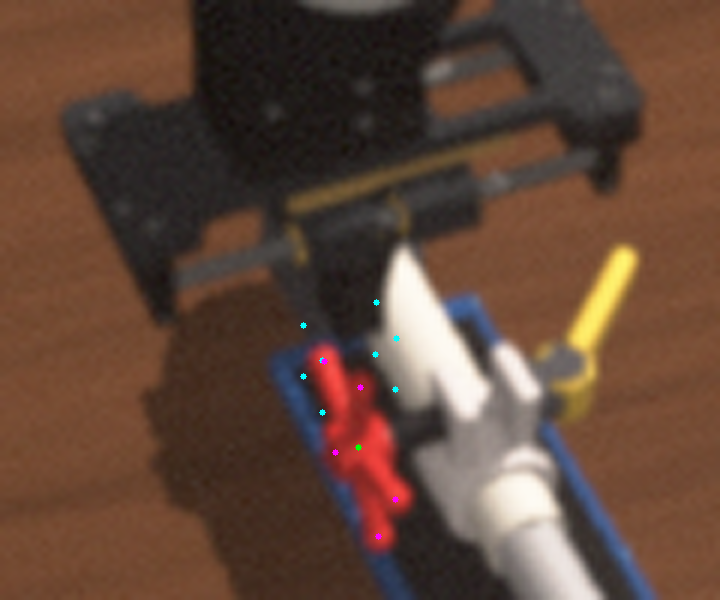

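arm_command --targets '[[[-0.002,0,0,0,0,0,1],[-0.004,0,0,0,0,0,1],[-0.006,0,0,0,0,0,1]]]'

```text
time_s: 5.4
tool_pos: [0.587, -0.0124, 0.1627]
tool_rot: [180.0, 0.0, -174.5]
force: [0.5, -0.8, -0.0]
grip_width: 0.0006
```

```bash
python3 - <<'E'
from h import *
d=read_camera("wrist");cv2.imwrite("pics/w4.png",cv2.resize(d["img"][150:370,180:460][:,:,::-1],None,fx=2.5,fy=2.5))
P=cloud(d);m=masks(d)["red"];Q=P[m&(d["z_map"]>0)];print(Q.min(0),Q.max(0))
for v in range(180,360,10):print(v,P[v,274].round(3),P[v,283].round(3),P[v,290].round(3))
o=get_obs();print(o["force"],o["effort"])
E
```

```text
[ 0.54509857 -0.02228251  0.06270764] [0.61528172 0.00745225 0.17485932]
180 [ 0.552 -0.02   0.143] [ 0.551 -0.014  0.148] [ 0.551 -0.01   0.146]
190 [ 0.593 -0.02  -0.001] [ 0.558 -0.014  0.145] [ 0.559 -0.009  0.14 ]
200 [ 0.604 -0.019 -0.001] [ 0.565 -0.013  0.143] [ 0.567 -0.008  0.136]
210 [ 0.576 -0.018  0.133] [ 0.574 -0.012  0.138] [ 0.575 -0.007  0.132]
220 [ 0.581 -0.018  0.139] [ 0.581 -0.011  0.14 ] [ 0.58  -0.007  0.14 ]
230 [ 0.588 -0.017  0.143] [ 0.583 -0.011  0.155] [ 0.585 -0.006  0.145]
240 [ 0.598 -0.016  0.136] [ 0.583 -0.011  0.17 ] [ 0.584 -0.007  0.168]
250 [ 0.664 -0.013 -0.   ] [ 0.589 -0.011  0.174] [ 0.589 -0.006  0.171]
260 [ 0.579 -0.016  0.209] [ 0.578 -0.012  0.21 ] [ 0.578 -0.009  0.21 ]
270 [ 0.578 -0.016  0.222] [ 0.578 -0.012  0.221] [ 0.578 -0.009  0.222]
280 [ 0.578 -0.016  0.231] [ 0.581 -0.012  0.225] [ 0.578 -0.009  0.231]
290 [ 0.578 -0.016  0.239] [ 0.508 -0.019  0.362] [ 0.577 -0.009  0.241]
300 [ 0.555 -0.017  0.284] [ 0.555 -0.015  0.285] [ 0.554 -0.013  0.286]
310 [ 0.557 -0.017  0.287] [ 0.557 -0.014  0.287] [ 0.556 -0.013  0.287]
320 [ 0.559 -0.016  0.288] [ 0.559 -0.014  0.288] [ 0.559 -0.012  0.288]
330 [ 0.591 -0.014  0.248] [ 0.59  -0.011  0.25 ] [ 0.59  -0.008  0.248]
340 [ 0.595 -0.014  0.249] [ 0.595 -0.01   0.249] [ 0.593 -0.008  0.251]
350 [ 0.803 -0.001 -0.001] [0.801 0.011 0.   ] [0.751 0.013 0.061]
[-0.17110866 -0.06989978  0.73693158] [ 2.33448758e-01 -3.88920844e+01  3.32855344e+00 -3.01042020e+01
  8.82644020e-02  2.25107130e-01 -1.11712696e-03]
```

View pics/w4.png

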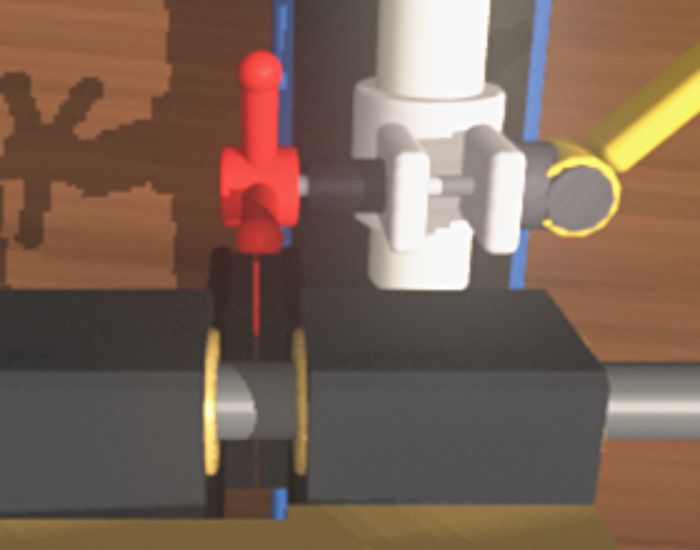

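```bash
python3 - <<'E'
from h import *
d=read_camera("scene");o=get_obs();P=cloud(d);t=o["tool_pos"];print(t)
cv2.imwrite("pics/s5.png",cv2.resize(d["img"][170:240,240:310][:,:,::-1],None,fx=8,fy=8,interpolation=cv2.INTER_NEAREST))
for v in range(196,228,2):
    print(v,[tuple((P[v,u]*1000).astype(int)) for u in range(266,292,4)])
E
```

```text
[ 0.58704724 -0.01242655  0.16261734]
196 [(np.int64(421), np.int64(2), np.int64(48)), (np.int64(451), np.int64(5), np.int64(80)), (np.int64(629), np.int64(-36), np.int64(280)), (np.int64(626), np.int64(-27), np.int64(274)), (np.int64(598), np.int64(-9), np.int64(239)), (np.int64(600), np.int64(0), np.int64(238)), (np.int64(466), np.int64(56), np.int64(79))]
198 [(np.int64(384), np.int64(12), np.int64(-1)), (np.int64(453), np.int64(4), np.int64(74)), (np.int64(580), np.int64(-22), np.int64(218)), (np.int64(602), np.int64(-19), np.int64(240)), (np.int64(597), np.int64(-8), np.int64(231)), (np.int64(597), np.int64(0), np.int64(229)), (np.int64(498), np.int64(44), np.int64(109))]
200 [(np.int64(392), np.int64(10), np.int64(-1)), (np.int64(449), np.int64(6), np.int64(61)), (np.int64(580), np.int64(-22), np.int64(211)), (np.int64(598), np.int64(-18), np.int64(229)), (np.int64(598), np.int64(-9), np.int64(226)), (np.int64(502), np.int64(32), np.int64(110)), (np.int64(504), np.int64(42), np.int64(108))]
202 [(np.int64(398), np.int64(8), np.int64(-2)), (np.int64(456), np.int64(4), np.int64(6
[... 3436 characters left out ...]
5)), (np.int64(590), np.int64(14), np.int64(132))]
224 [(np.int64(476), np.int64(-13), np.int64(-1)), (np.int64(480), np.int64(-3), np.int64(0)), (np.int64(583), np.int64(-22), np.int64(129)), (np.int64(594), np.int64(-16), np.int64(140)), (np.int64(597), np.int64(-7), np.int64(140)), (np.int64(591), np.int64(4), np.int64(129)), (np.int64(593), np.int64(13), np.int64(129))]
226 [(np.int64(484), np.int64(-15), np.int64(0)), (np.int64(487), np.int64(-5), np.int64(0)), (np.int64(583), np.int64(-22), np.int64(122)), (np.int64(596), np.int64(-16), np.int64(135)), (np.int64(599), np.int64(-8), np.int64(136)), (np.int64(546), np.int64(19), np.int64(62)), (np.int64(576), np.int64(19), np.int64(98))]
```

View pics/s5.png

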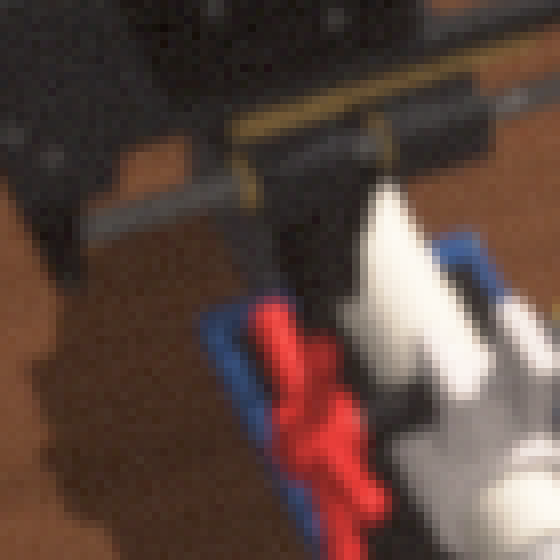

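```bash
python3 - <<'E'
from h import *
for c in("scene","top"):
    d=dict(np.load(f"{c}0.npz"));P=cloud(d)
    m=(d["z_map"]>0)&(abs(P[...,0]-.243)<.1)&(abs(P[...,1]-.603)<.1)&(P[...,2]>.05)&(P[...,2]<.4)
    Q=P[m];print(c,len(Q)); 
    if len(Q):
        Q=Q[np.argsort(Q[:,2])];print(Q[:12].round(3));print(np.histogram(Q[:,2],np.arange(.1,.42,.02)))
    cv2.imwrite(f"pics/{c}_g.png",cv2.resize(d["img"][0:100,400:520][:,:,::-1] if c=="scene" else d["img"][280:380,0:120][:,:,::-1],None,fx=6,fy=6))
E
```

```text
scene 2341
[[0.267 0.641 0.219]
 [0.233 0.554 0.22 ]
 [0.27  0.642 0.221]
 [0.271 0.644 0.221]
 [0.237 0.558 0.222]
 [0.267 0.64  0.223]
 [0.238 0.554 0.223]
 [0.263 0.642 0.223]
 [0.275 0.644 0.224]
 [0.234 0.556 0.224]
 [0.232 0.551 0.224]
 [0.238 0.548 0.224]]
(array([  0,   0,   0,   0,   0,   1,  62,  73,  87, 107, 460, 804, 230,
       163, 354]), array([0.1 , 0.12, 0.14, 0.16, 0.18, 0.2 , 0.22, 0.24, 0.26, 0.28, 0.3 ,
       0.32, 0.34, 0.36, 0.38, 0.4 ]))
top 1868
[[0.262 0.645 0.225]
 [0.263 0.645 0.23 ]
 [0.265 0.642 0.23 ]
 [0.266 0.641 0.237]
 [0.266 0.642 0.24 ]
 [0.269 0.641 0.243]
 [0.269 0.643 0.244]
 [0.267 0.642 0.246]
 [0.275 0.651 0.249]
 [0.272 0.646 0.249]
 [0.267 0.641 0.252]
 [0.27  0.641 0.253]]
(array([  0,   0,   0,   0,   0,   0,   5,  10,   7,  37, 338, 924, 105,
        89, 353]), array([0.1 , 0.12, 0.14, 0.16, 0.18, 0.2 , 0.22, 0.24, 0.26, 0.28, 0.3 ,
       0.32, 0.34, 0.36, 0.38, 0.4 ]))
```

View pics/scene_g.png

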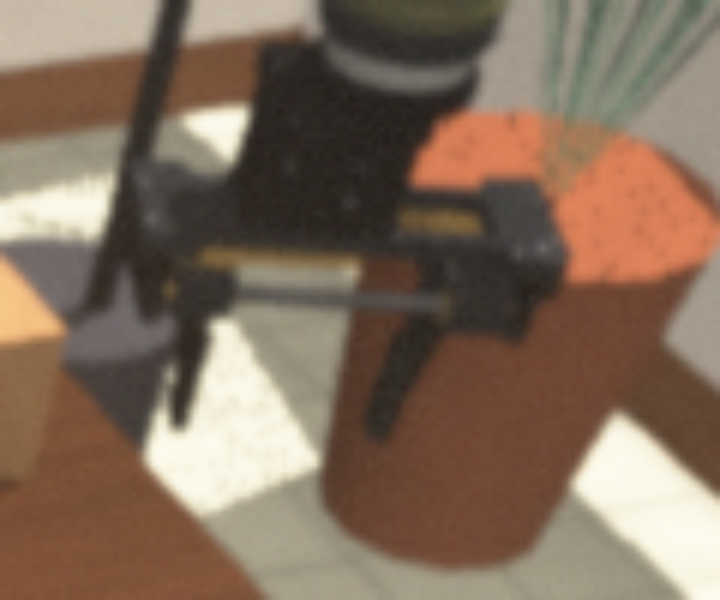

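The images show that the physical fingertips end about 37 mm above the reported TCP: scene depth puts the finger bottom at z≈0.20 with TCP 0.163, and it's the same in the start picture. So the push passed over the star without touching it. I'll back up, go 37 mm lower and redo the push.

arm_command --targets '[[[0.0221,0,0,0,0,0,1],[0.0241,0,0,0,0,0,1],[0.0241,0,0.02,0,0,0,1],[0.0241,0,0.037,0,0,0,1],[0.0241,0,0.037,0,0,0,1],[0.0241,0,0.037,0,0,0,1],[0.0191,0,0.037,0,0,0,1],[0.0161,0,0.037,0,0,0,1],[0.0141,0,0.037,0,0,0,1],[0.0121,0,0.037,0,0,0,1]]]'

```text
time_s: 6.5
tool_pos: [0.5725, -0.0139, 0.1256]
tool_rot: [180.0, -0.3, -174.5]
force: [-9.2, -0.5, 3.3]
grip_width: 0.0009
```

```bash
python3 - <<'E'
from h import *
print(get_obs()["force"])
d=read_camera("wrist");cv2.imwrite("pics/w6.png",cv2.resize(d["img"][150:370,180:460][:,:,::-1],None,fx=2.5,fy=2.5))
E
```

```text
[-9.1558794  -0.4930769   3.31533224]
```

View pics/w6.png

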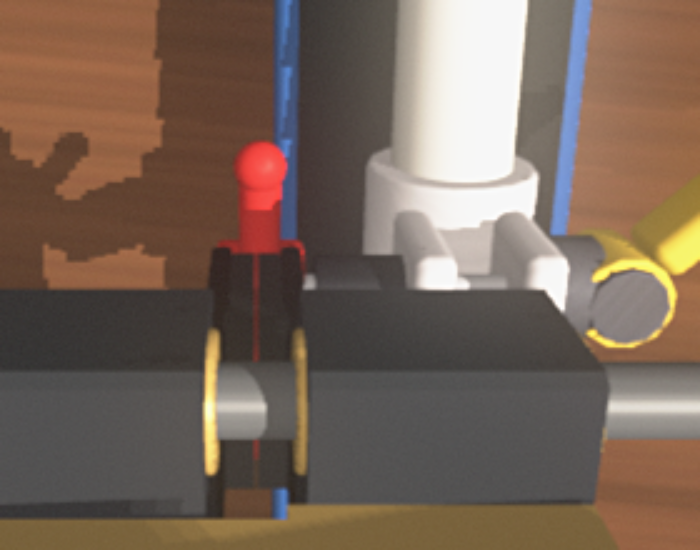

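arm_command --targets '[[[-0.002,0,-0.0002,0,0,0,1],[-0.004,0,-0.0003,0,0,0,1],[-0.0061,0,-0.0002,0,0,0,1],[-0.0081,0,0,0,0,0,1]]]'

```text
time_s: 6.95
tool_pos: [0.58, -0.0131, 0.1253]
tool_rot: [180.0, -0.4, -174.5]
force: [-7.9, 0.1, 3.7]
grip_width: 0.0009
```

arm_command --targets '[[[-0.002,0,0.0003,0,0,0,1],[-0.004,0,0.0008,0,0,0,1],[-0.0059,0,0.0013,0,0,0,1],[-0.0078,0,0.002,0,0,0,1]]]'

```text
time_s: 7.35
tool_pos: [0.588, -0.0123, 0.1235]
tool_rot: [180.0, -0.3, -174.5]
force: [-7.7, -0.5, 4.0]
grip_width: 0.0005
```

arm_command --targets '[[[-0.0019,0,0.0008,0,0,0,1],[-0.0037,0,0.0017,0,0,0,1],[-0.0054,0,0.0027,0,0,0,1],[-0.0071,0,0.0039,0,0,0,1],[-0.0087,0,0.0051,0,0,0,1],[-0.0102,0,0.0064,0,0,0,1],[-0.0102,0,0.0064,0,0,0,1]]]'

```text
time_s: 8.05
tool_pos: [0.5988, -0.0113, 0.1173]
tool_rot: [180.0, -0.3, -174.5]
force: [-7.1, -0.5, 4.4]
grip_width: 0.0005
```

```bash
python3 - <<'E'
from h import *
p=nutpose(.03,back=.01);c=(p[0],p[1],p[2]-.037,185.5)
c=after(c,[-.010-.0081-.0078-.0102,0,0+0+.002+.0064,0,0,0]);print(c)
o=get_obs();t=o["tool_pos"];print(t,o["force"])
# infer phi from measured
from scipy.optimize import brentq
Rz=R.from_euler('z',SC[2]).as_matrix();l=Rz.T@(np.array(t)+[0,0,.037]-[SC[0],SC[1],.13]);cx,cz=l[0]+.0095,l[2]
print("corner",cx,cz,"phi",np.arctan2(cx,cz)+np.arcsin(.005/np.hypot(cx,cz)))
d=read_camera("scene");print(fitpose([d],[*SC,.9,.66],fix=[1,1,1,0,0]))
# lever start
piv=W([0,.034,0]);a=3-.66+SC[2]
u=np.array([np.cos(a),np.sin(a)]);n=np.array([u[1],-u[0]])
print("piv",piv,"lever dir",np.degrees(a))
E
```

```text
(np.float64(0.5997761815976907), np.float64(-0.00984289155100707), np.float64(0.11673557858098009), 185.5)
[ 0.59877571 -0.01127081  0.11731387] [-7.0649309  -0.54128761  4.4319899 ]
corner 0.020929371632399236 0.024313872197112868 phi 0.8672229925570623
(array([0.582     , 0.0437    , 0.096     , 0.8148308 , 0.59281857]), np.float64(145.51336669921875))
piv [0.57874101 0.07754345 0.        ] lever dir 139.57251889386853
```

```bash
cat >> h.py <<'E'
ZL=.127-.037
def levpose(s,gap=0,r=.055,z=ZL,dyaw=0,maxyaw=215):
    a=3-s+SC[2];u=np.array([np.cos(a),np.sin(a)]);n=np.array([u[1],-u[0]])
    q=W([0,.034,0])[:2]+u*r-n*(.0145+gap);return (q[0],q[1],z,min(np.degrees(a)+90,maxyaw)+dyaw)
def swing_of(t,yaw,off=.0145):
    "swing from measured tcp assuming -x face flat on lever"
    q=np.array(t[:2])-W([0,.034,0])[:2];d=np.hypot(*q);th=np.arctan2(q[1],q[0])
    return 3+SC[2]-(th-np.arcsin(off/d)),d
E
python3 - <<'E'
from h import *
c=(.5998,-.0098,.1167,185.5)
up=(.5998,-.0098,.217,185.5)
h=levpose(.62,gap=.02);print(h)
rows(c,[up,(h[0],h[1],.217,h[3]),h])
rows(h,[levpose(s) for s in np.arange(.62,1.5,.05)])
E
```

```text
(np.float64(0.514176083166982), np.float64(0.08437133733349057), 0.09, 215)
[[[-0.0, 0.0, -0.1003, 0, 0, -0.0, 1],[0.0762, 0.1019, -0.1003, 0, 0, -29.5, 1],[0.0762, 0.1019, 0.0267, 0, 0, -29.5, 1]]]
[[[-0.0191, 0.0058, -0.0, 0, 0, 0, 1],[-0.0216, 0.0072, -0.0, 0, 0, 0, 1],[-0.0241, 0.0085, -0.0, 0, 0, 0, 1],[-0.0267, 0.0097, -0.0, 0, 0, 0, 1],[-0.0294, 0.0108, -0.0, 0, 0, 0, 1],[-0.032, 0.0117, -0.0, 0, 0, 0, 1],[-0.0348, 0.0125, -0.0, 0, 0, 0.3, 1],[-0.0376, 0.0131, -0.0, 0, 0, 3.2, 1],[-0.0404, 0.0136, -0.0, 0, 0, 6.1, 1],[-0.0432, 0.014, -0.0, 0, 0, 8.9, 1],[-0.046, 0.0142, -0.0, 0, 0, 11.8, 1],[-0.0489, 0.0143, -0.0, 0, 0, 14.6, 1],[-0.0517, 0.0142, -0.0, 0, 0, 17.5, 1],[-0.0545, 0.014, -0.0, 0, 0, 20.4, 1],[-0.0574, 0.0136, -0.0, 0, 0, 23.2, 1],[-0.0602, 0.0131, -0.0, 0, 0, 26.1, 1],[-0.0629, 0.0125, -0.0, 0, 0, 29.0, 1],[-0.0657, 0.0117, -0.0, 0, 0, 31.8, 1]]]
```

arm_command --targets '[[[0.003,0,0,0,0,0,1],[0.002,0,-0.05,0,0,0,1],[0,0,-0.1,0,0,0,1],[0.04,0.05,-0.1,0,0,-8,1],[0.0762,0.1019,-0.1,0,0,-16,1],[0.0762,0.1019,-0.1,0,0,-24,1],[0.0762,0.1019,-0.1,0,0,-29.5,1],[0.0762,0.1019,-0.06,0,0,-29.5,1],[0.0762,0.1019,-0.06,0,0,-29.5,1]]]'

```text
time_s: 9.0
tool_pos: [0.5123, 0.0827, 0.1735]
tool_rot: [179.9, -0.3, -145.0]
force: [-0.3, 0.2, -0.3]
grip_width: 0.0005
```

```bash
python3 - <<'E'
from h import *
o=get_obs();print(o["tool_pos"],o["tool_rot"],o["force"],o["qpos"].round(0),o["time_s"])
d=read_camera("scene");cv2.imwrite("pics/s7.png",cv2.resize(d["img"][130:250,220:360][:,:,::-1],None,fx=5,fy=5,interpolation=cv2.INTER_CUBIC))
print(fitpose([d],[*SC,.85,.66],fix=[1,1,1,0,0]))
E
```

```text
[0.5122638  0.08270216 0.17353553] [ 179.8752861    -0.34399864 -144.96618493] [-0.32369796  0.17095037 -0.30371061] [-32.   3.  20. 103.  -1.  75. 114.] 9.0
(array([0.582     , 0.0437    , 0.096     , 0.81490478, 0.64346552]), np.float64(50.74211883544922))
```

View pics/s7.png

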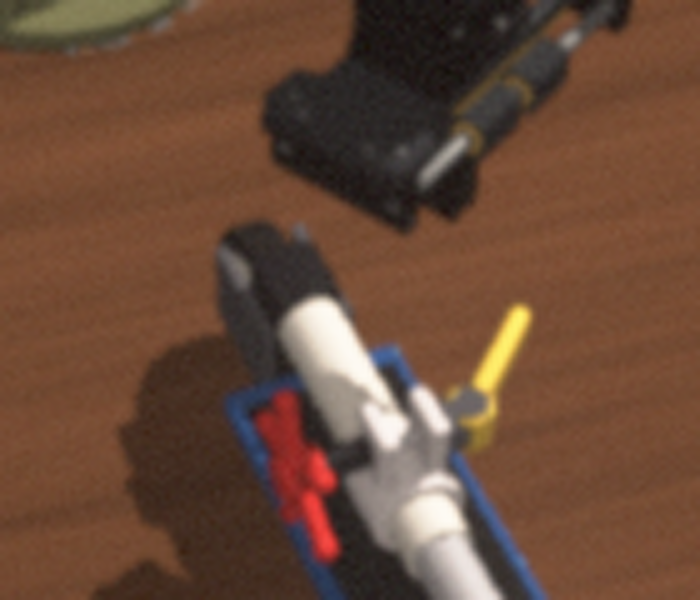

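arm_command --targets '[[[0,0,0.045,0,0,0,1],[0,0,0.0867,0,0,0,1],[0,0,0.0867,0,0,0,1],[0,0,0.0867,0,0,0,1],[-0.008,0.003,0.0867,0,0,0,1],[-0.0145,0.0045,0.0867,0,0,0,1],[-0.0165,0.005,0.0867,0,0,0,1],[-0.0191,0.0058,0.0867,0,0,0,1]]]'

```text
time_s: 9.85
tool_pos: [0.528, 0.0989, 0.0914]
tool_rot: [-180.0, 0.0, -145.0]
force: [-0.3, -0.1, 0.6]
grip_width: 0.0005
```

arm_command --targets '[[[-0.0025,0.0014,0,0,0,0,1],[-0.005,0.0027,0,0,0,0,1],[-0.0076,0.0039,0,0,0,0,1],[-0.0103,0.005,0,0,0,0,1],[-0.0129,0.0059,0,0,0,0,1],[-0.0157,0.0067,0,0,0,0.3,1]]]'

```text
time_s: 10.45
tool_pos: [0.5364, 0.1131, 0.0905]
tool_rot: [180.0, -0.0, -145.3]
force: [-0.2, -1.2, 0.6]
grip_width: 0.0005
```

```bash
python3 - <<'E'
from h import *
o=get_obs();print(swing_of(o["tool_pos"],0))
rows(levpose(.92),[levpose(s) for s in np.arange(.99,1.5,.07)])
rows(levpose(1.48),[levpose(s) for s in np.arange(1.53,2.05,.05)])
E
```

```text
(np.float64(0.9181105779839411), np.float64(0.055346330762162714))
[[[-0.0039, 0.0009, -0.0, 0, 0, 4.0, 1],[-0.0078, 0.0015, -0.0, 0, 0, 8.0, 1],[-0.0118, 0.0018, -0.0, 0, 0, 12.0, 1],[-0.0158, 0.0019, -0.0, 0, 0, 16.0, 1],[-0.0197, 0.0016, -0.0, 0, 0, 20.1, 1],[-0.0237, 0.0011, -0.0, 0, 0, 24.1, 1],[-0.0276, 0.0004, -0.0, 0, 0, 28.1, 1],[-0.0314, -0.0007, -0.0, 0, 0, 32.1, 1]]]
[[[-0.0028, 0.0007, -0.0, 0, 0, 2.9, 1],[-0.0056, 0.0012, -0.0, 0, 0, 5.7, 1],[-0.0084, 0.0015, -0.0, 0, 0, 8.6, 1],[-0.0112, 0.0018, -0.0, 0, 0, 11.5, 1],[-0.0141, 0.0019, -0.0, 0, 0, 14.3, 1],[-0.0169, 0.0018, -0.0, 0, 0, 17.2, 1],[-0.0197, 0.0016, -0.0, 0, 0, 20.1, 1],[-0.0226, 0.0013, -0.0, 0, 0, 22.9, 1],[-0.0254, 0.0008, -0.0, 0, 0, 25.8, 1],[-0.0281, 0.0002, -0.0, 0, 0, 28.6, 1],[-0.0309, -0.0005, -0.0, 0, 0, 31.5, 1]]]
```

arm_command --targets '[[[-0.0039,0.0009,0,0,0,4,1],[-0.0078,0.0015,0,0,0,8,1],[-0.0118,0.0018,0,0,0,12,1],[-0.0158,0.0019,0,0,0,16,1]]]'

```text
time_s: 10.85
tool_pos: [0.5482, 0.1239, 0.0904]
tool_rot: [180.0, -0.0, -161.5]
force: [-0.5, -0.8, -1.0]
grip_width: 0.0004
```

arm_command --targets '[[[-0.0039,0.0009,0,0,0,4,1],[-0.0078,0.0015,0,0,0,8,1],[-0.0118,0.0018,0,0,0,12,1],[-0.0158,0.0019,0,0,0,16,1]]]'

```text
time_s: 11.25
tool_pos: [0.5624, 0.131, 0.0904]
tool_rot: [180.0, -0.1, -177.5]
force: [-0.8, -0.6, 0.3]
grip_width: 0.0003
```

arm_command --targets '[[[-0.0028,0.0007,0,0,0,2.9,1],[-0.0056,0.0012,0,0,0,5.7,1],[-0.0084,0.0015,0,0,0,8.6,1]]]'

```text
time_s: 11.55
tool_pos: [0.5707, 0.133, 0.0903]
tool_rot: [180.0, -0.1, 174.0]
force: [-0.9, -0.1, -0.1]
grip_width: 0.0003
```

arm_command --targets '[[[-0.0028,0.0007,0,0,0,2.9,1],[-0.0056,0.0012,0,0,0,5.7,1],[-0.0084,0.0015,0,0,0,8.6,1]]]'

```text
time_s: 11.85
tool_pos: [0.5792, 0.1338, 0.0903]
tool_rot: [180.0, -0.1, 165.4]
force: [-0.8, 0.2, -0.2]
grip_width: 0.0006
```

arm_command --targets '[[[-0.0028,0.0007,0,0,0,2.9,1],[-0.0056,0.0012,0,0,0,5.7,1],[-0.0084,0.0015,0,0,0,8.6,1],[-0.0084,0.0015,0,0,0,8.6,1]]]'

```text
time_s: 12.25
tool_pos: [0.5881, 0.1331, 0.0904]
tool_rot: [180.0, -0.0, 156.9]
force: [-1.1, 0.3, -0.3]
grip_width: 0.0005
```

```bash
python3 - <<'E'
from h import *
o=get_obs();print(o["force"],swing_of(o["tool_pos"],0),o["time_s"])
d=read_camera("scene");print(fitpose([d],[*SC,.83,1.9],fix=[1,1,1,0,0]))
c=levpose(1.93);print(c)
back=levpose(1.93,gap=.02)
n=nutpose(.84-2*np.pi/5,back=.012);n=(n[0],n[1],n[2]-.037,n[3]);print(n)
rows(c,[back,(back[0],back[1],.19,back[3]),(n[0],n[1],.19,n[3]),n])
rows(n,[(*nutpose(f)[:2],nutpose(f)[2]-.037,185.5) for f in np.arange(-.42,1.0,.08)])
E
```

```text
[-1.14417804  0.27966368 -0.29607998] (np.float64(1.952699058290223), np.float64(0.05633745688055931)) 12.25
(array([0.582     , 0.0437    , 0.096     , 0.83395679, 1.99389403]), np.float64(42.07562255859375))
(np.float64(0.5870735986331528), np.float64(0.13380905044843783), 0.09, np.float64(156.80687891225398))
(np.float64(0.5484292952900135), np.float64(-0.014787141560042127), np.float64(0.12023912407612727), 185.5)
[[[0.02, -0.0, -0.0, 0, 0, -0.0, 1],[0.02, -0.0, -0.1, 0, 0, -0.0, 1],[-0.023, -0.1518, -0.1, 0, 0, -28.7, 1],[-0.023, -0.1518, -0.0302, 0, 0, -28.7, 1]]]
[[[-0.0119, 0.0, 0.0001, 0, 0, -0.0, 1],[-0.0141, 0.0, -0.0013, 0, 0, -0.0, 1],[-0.0165, 0.0, -0.0024, 0, 0, -0.0, 1],[-0.0189, 0.0, -0.0033, 0, 0, -0.0, 1],[-0.0214, 0.0, -0.0041, 0, 0, -0.0, 1],[-0.0239, 0.0, -0.0047, 0, 0, -0.0, 1],[-0.0265, 0.0, -0.005, 0, 0, -0.0, 1],[-0.029, 0.0, -0.0051, 0, 0, -0.0, 1],[-0.0316, 0.0, -0.0051, 0, 0, -0.0, 1],[-0.0342, 0.0, -0.0048, 0, 0, -0.0, 1],[-0.0367, 0.0, -0.0043, 0, 0, -0.0, 1],[-0.0392, 0.0, -0.0037, 0, 0, -0.0, 1],[-0.0417, 0.0, -0.0028, 0, 0, -0.0, 1],[-0.044, 0.0, -0.0017, 0, 0, -0.0, 1],[-0.0463, 0.0, -0.0005, 0, 0, -0.0, 1],[-0.0485, 0.0, 0.001, 0, 0, -0.0, 1],[-0.0505, 0.0, 0.0026, 0, 0, -0.0, 1],[-0.0524, 0.0, 0.0043, 0, 0, -0.0, 1]]]
```

arm_command --targets '[[[0.012,0,0,0,0,0,1],[0.02,0,-0.04,0,0,0,1],[0.02,0,-0.09,0,0,0,1],[0.01,-0.04,-0.1,0,0,-7,1],[-0.003,-0.085,-0.1,0,0,-14,1],[-0.013,-0.12,-0.1,0,0,-21,1],[-0.023,-0.1518,-0.1,0,0,-28.7,1],[-0.023,-0.1518,-0.1,0,0,-28.7,1],[-0.023,-0.1518,-0.06,0,0,-28.7,1],[-0.023,-0.1518,-0.0302,0,0,-28.7,1]]]'

```text
time_s: 13.3
tool_pos: [0.5495, -0.0151, 0.1201]
tool_rot: [179.9, 0.1, -174.4]
force: [-0.4, 0.5, -0.1]
grip_width: 0.0004
```

arm_command --targets '[[[0,0,0,0,0,0,1],[-0.003,0,0,0,0,0,1],[-0.006,0,0,0,0,0,1],[-0.008,0,0,0,0,0,1],[-0.01,0,0,0,0,0,1],[-0.0119,0,0,0,0,0,1],[-0.0141,0,-0.0013,0,0,0,1]]]'

```text
time_s: 14.0
tool_pos: [0.5604, -0.0149, 0.1229]
tool_rot: [179.9, -0.4, -174.4]
force: [-9.5, -0.6, 3.3]
grip_width: 0.0001
```

arm_command --targets '[[[-0.0024,0,-0.0011,0,0,0,1],[-0.0048,0,-0.002,0,0,0,1],[-0.0073,0,-0.0028,0,0,0,1],[-0.0098,0,-0.0034,0,0,0,1],[-0.0124,0,-0.0037,0,0,0,1]]]'

```text
time_s: 14.5
tool_pos: [0.5736, -0.0136, 0.1265]
tool_rot: [179.9, -0.3, -174.4]
force: [-8.5, -0.3, 0.9]
grip_width: 0.0003
```

arm_command --targets '[[[-0.0025,0,-0.0001,0,0,0,1],[-0.0051,0,-0.0001,0,0,0,1],[-0.0077,0,0.0002,0,0,0,1],[-0.0102,0,0.0007,0,0,0,1],[-0.0127,0,0.0013,0,0,0,1],[-0.0152,0,0.0022,0,0,0,1]]]'

```text
time_s: 15.1
tool_pos: [0.5889, -0.0121, 0.1245]
tool_rot: [179.9, -0.3, -174.4]
force: [-8.1, 1.0, 3.5]
grip_width: 0.0004
```

arm_command --targets '[[[-0.0023,0,0.0011,0,0,0,1],[-0.0046,0,0.0023,0,0,0,1],[-0.0068,0,0.0038,0,0,0,1],[-0.0068,0,0.0038,0,0,0,1]]]'

```text
time_s: 15.5
tool_pos: [0.5962, -0.0115, 0.1208]
tool_rot: [180.0, -0.2, -174.4]
force: [-6.4, -0.4, 1.5]
grip_width: 0.0005
```

```bash
cat >> h.py <<'E'
def nutphi(t):
    Rz=R.from_euler('z',SC[2]).as_matrix();l=Rz.T@(np.array(t)+[0,0,.037]-[SC[0],SC[1],.13]);cx,cz=l[0]+.0095,l[2]
    return np.arctan2(cx,cz)+np.arcsin(.005/np.hypot(cx,cz))
E
python3 - <<'E'
from h import *
o=get_obs();print(o["tool_pos"],o["force"],o["time_s"],nutphi(o["tool_pos"]))
d=read_camera("scene")
for n in(.5,.8):print(fitpose([d],[*SC,n,1.9],fix=[1,1,1,0,0]))
E
```

```text
[ 0.59622487 -0.01146256  0.12080161] [-6.35655996 -0.41272465  1.53873048] 15.5 0.7345578917209628
(array([0.582     , 0.0437    , 0.096     , 0.6761282 , 1.97102526]), np.float64(88.88619232177734))
(array([0.582     , 0.0437    , 0.096     , 0.68689627, 1.97099112]), np.float64(88.96356964111328))
```

```bash
python3 - <<'E'
from h import *
n=nutpose(.84-2*np.pi/5,back=.012);n=(n[0],n[1],n[2]-.037,n[3])
c=after(n,[-.0485,0,.001,0,0,0]);print(c)
h=levpose(1.93,gap=.02)
rows(c,[(h[0],h[1],.19,h[3]),h])
rows(h,[levpose(s) for s in (1.93,1.98,2.03,2.07)])
E
```

```text
(np.float64(0.5967060109108216), np.float64(-0.01013862256281126), np.float64(0.11923912407612727), 185.5)
[[[0.0133, 0.1538, -0.0708, 0, 0, 28.7, 1],[0.0133, 0.1538, 0.0292, 0, 0, 28.7, 1]]]
[[[-0.02, 0.0, -0.0, 0, 0, -0.0, 1],[-0.0228, 0.0007, -0.0, 0, 0, 2.9, 1],[-0.0256, 0.0012, -0.0, 0, 0, 5.7, 1],[-0.0278, 0.0015, -0.0, 0, 0, 8.0, 1]]]
```

arm_command --targets '[[[0.003,0,0,0,0,0,1],[0.002,0,-0.05,0,0,0,1],[0.005,0.03,-0.08,0,0,7,1],[0.0133,0.08,-0.08,0,0,14,1],[0.0133,0.125,-0.08,0,0,21,1],[0.0133,0.1538,-0.07,0,0,28.7,1],[0.0133,0.1538,-0.03,0,0,28.7,1],[0.0133,0.1538,0.01,0,0,28.7,1],[0.0133,0.1538,0.0292,0,0,28.7,1],[0.0133,0.1538,0.0292,0,0,28.7,1]]]'

```text
time_s: 16.55
tool_pos: [0.5684, 0.1404, 0.0887]
tool_rot: [-179.9, -0.1, 156.9]
force: [-0.5, 0.4, 0.4]
grip_width: 0.0005
```

arm_command --targets '[[[-0.005,0,0,0,0,0,1],[-0.01,0,0,0,0,0,1],[-0.015,0,0,0,0,0,1],[-0.018,0,0,0,0,0,1],[-0.02,0,0,0,0,0,1],[-0.0215,0,0,0,0,0,1]]]'

```text
time_s: 17.15
tool_pos: [0.5893, 0.1321, 0.0907]
tool_rot: [180.0, -0.0, 156.9]
force: [-2.1, 1.0, 1.1]
grip_width: 0.0003
```

arm_command --targets '[[[-0.0015,0,0,0,0,0,1],[-0.003,0,0,0,0,0,1],[-0.003,0,0,0,0,0,1]]]'

```text
time_s: 17.45
tool_pos: [0.5922, 0.1308, 0.0905]
tool_rot: [180.0, -0.0, 156.9]
force: [-1.1, 1.3, 0.2]
grip_width: 0.0006
```

```bash
cat >> h.py <<'E'
def favg(n=6):
    F=[];T=[]
    for i in range(n):
        if i: read_camera("top")
        o=get_obs();F.append(o["force"]);T.append(o["tool_pos"])
    return np.mean(F,0),np.std(F,0),np.mean(T,0),o["time_s"]
E
python3 - <<'E'
from h import *
f,s,t,tm=favg();print(f,s,t,tm,swing_of(t,0),np.hypot(f[0],f[1]))
E
```

```text
[-0.8532468   1.17589695 -0.00711167] [0.25450551 0.36767432 0.43408622] [0.59218874 0.13077975 0.09053341] 17.7 (np.float64(2.0398774572842067), np.float64(0.0549085154877346)) 1.4528467672931802
```

```bash
python3 - <<'E'
from h import *
h=levpose(1.93,gap=.02)
c=after(h,[-.0245,0,0,0,0,0]);print(c)
n=nutpose(-.55,back=.014);n=(n[0],n[1],n[2]-.037,n[3]);print(n)
rows(c,[(n[0],n[1],.19,n[3]),n])
rows(n,[(*nutpose(f)[:2],nutpose(f)[2]-.037,185.5) for f in np.arange(-.55,.75,.08)])
E
```

```text
(np.float64(0.5912099204643978), np.float64(0.13203680844792942), 0.09, np.float64(156.80687891225398))
(np.float64(0.5429881258588888), np.float64(-0.015311104429179705), np.float64(0.11766734856125088), 185.5)
[[[-0.0137, -0.1544, -0.1, 0, 0, -28.7, 1],[-0.0137, -0.1544, -0.0277, 0, 0, -28.7, 1]]]
[[[-0.014, 0.0, -0.0, 0, 0, -0.0, 1],[-0.016, 0.0, -0.0016, 0, 0, -0.0, 1],[-0.0182, 0.0, -0.003, 0, 0, -0.0, 1],[-0.0205, 0.0, -0.0043, 0, 0, -0.0, 1],[-0.0228, 0.0, -0.0054, 0, 0, -0.0, 1],[-0.0253, 0.0, -0.0062, 0, 0, -0.0, 1],[-0.0278, 0.0, -0.0069, 0, 0, -0.0, 1],[-0.0303, 0.0, -0.0074, 0, 0, -0.0, 1],[-0.0329, 0.0, -0.0077, 0, 0, -0.0, 1],[-0.0355, 0.0, -0.0077, 0, 0, -0.0, 1],[-0.0381, 0.0, -0.0076, 0, 0, -0.0, 1],[-0.0406, 0.0, -0.0072, 0, 0, -0.0, 1],[-0.0432, 0.0, -0.0067, 0, 0, -0.0, 1],[-0.0456, 0.0, -0.0059, 0, 0, -0.0, 1],[-0.048, 0.0, -0.005, 0, 0, -0.0, 1],[-0.0504, 0.0, -0.0038, 0, 0, -0.0, 1],[-0.0526, 0.0, -0.0025, 0, 0, -0.0, 1]]]
```

arm_command --targets '[[[0.012,0,0,0,0,0,1],[0.02,0,-0.04,0,0,0,1],[0.02,0,-0.09,0,0,0,1],[0.01,-0.04,-0.1,0,0,-7,1],[-0.003,-0.085,-0.1,0,0,-14,1],[-0.01,-0.12,-0.1,0,0,-21,1],[-0.0137,-0.1544,-0.1,0,0,-28.7,1],[-0.0137,-0.1544,-0.1,0,0,-28.7,1],[-0.0137,-0.1544,-0.06,0,0,-28.7,1],[-0.0137,-0.1544,-0.0277,0,0,-28.7,1]]]'

```text
time_s: 18.7
tool_pos: [0.5444, -0.0161, 0.1178]
tool_rot: [179.9, 0.1, -174.4]
force: [-0.3, 0.3, -0.7]
grip_width: 0.0004
```

arm_command --targets '[[[0,0,0,0,0,0,1],[-0.003,0,0,0,0,0,1],[-0.006,0,0,0,0,0,1],[-0.008,0,0,0,0,0,1],[-0.01,0,0,0,0,0,1],[-0.012,0,0,0,0,0,1],[-0.014,0,0,0,0,0,1],[-0.016,0,-0.0016,0,0,0,1],[-0.0182,0,-0.003,0,0,0,1]]]'

```text
time_s: 19.6
tool_pos: [0.5579, -0.0153, 0.1214]
tool_rot: [179.9, -0.5, -174.4]
force: [-11.9, 0.8, 5.0]
grip_width: 0.0005
```

arm_command --targets '[[[-0.0023,0,-0.0013,0,0,0,1],[-0.0046,0,-0.0024,0,0,0,1],[-0.0071,0,-0.0032,0,0,0,1],[-0.0096,0,-0.0039,0,0,0,1],[-0.0121,0,-0.0044,0,0,0,1]]]'

```text
time_s: 20.1
tool_pos: [0.571, -0.014, 0.1259]
tool_rot: [179.9, -0.4, -174.4]
force: [-9.8, -0.4, 3.0]
grip_width: 0.0004
```

```bash
python3 - <<'E'
from h import *
o=get_obs();print(o["tool_pos"],o["force"],o["time_s"],nutphi(o["tool_pos"]))
d=read_camera("scene")
for n in(-.1,.2):print(fitpose([d],[*SC,n,1.9],fix=[1,1,1,0,0]))
E
```

```text
[ 0.57102711 -0.01401747  0.12589555] [-9.80214615 -0.38721819  3.04671571] 20.1 -0.05908788837240306
(array([ 0.582     ,  0.0437    ,  0.096     , -0.0269479 ,  2.06228509]), np.float64(55.11834716796875))
(array([ 0.582     ,  0.0437    ,  0.096     , -0.0268185 ,  2.06534624]), np.float64(55.09080123901367))
```

arm_command --targets '[[[-0.0026,0,-0.0003,0,0,0,1],[-0.0052,0,-0.0003,0,0,0,1],[-0.0078,0,-0.0002,0,0,0,1],[-0.0103,0,0.0002,0,0,0,1],[-0.0129,0,0.0007,0,0,0,1],[-0.0153,0,0.0015,0,0,0,1],[-0.0153,0,0.0015,0,0,0,1]]]'

```text
time_s: 20.85
tool_pos: [0.5871, -0.0124, 0.1246]
tool_rot: [180.0, -0.3, -174.4]
force: [-9.0, -1.0, 3.5]
grip_width: 0.0005
```

```bash
python3 - <<'E'
from h import *
o=get_obs();print(o["tool_pos"],o["force"],o["time_s"],nutphi(o["tool_pos"]))
d=read_camera("scene")
for n in(.3,.6):
  for l in (1.5,2.05):print(fitpose([d],[*SC,n,l],fix=[1,1,1,0,0]))
cv2.imwrite("pics/s8.png",cv2.resize(d["img"][130:250,220:360][:,:,::-1],None,fx=5,fy=5,interpolation=cv2.INTER_CUBIC))
n=nutpose(-.55,back=.014);n=(n[0],n[1],n[2]-.037,n[3])
c=after(n,[-.0456,0,-.0059,0,0,0]);print(c)
h=levpose(1.93,gap=.02)
rows(c,[(h[0],h[1],.19,h[3]),h])
E
```

```text
[ 0.58713843 -0.012413    0.1245926 ] [-9.00195133 -0.95096617  3.53985045] 20.85 0.43692309657286077
(array([0.582     , 0.0437    , 0.096     , 0.45653211, 1.79808094]), np.float64(77.47444915771484))
(array([0.582     , 0.0437    , 0.096     , 0.45959312, 1.79805724]), np.float64(77.51250457763672))
(array([0.582     , 0.0437    , 0.096     , 0.45637769, 1.79588346]), np.float64(77.44651794433594))
(array([0.582     , 0.0437    , 0.096     , 0.45891784, 1.79603621]), np.float64(77.43396759033203))
(np.float64(0.5883781925044321), np.float64(-0.010940538114257485), np.float64(0.12356734856125089), 185.5)
[[[0.005, 0.1538, -0.0664, 0, 0, 28.7, 1],[0.005, 0.1538, 0.0336, 0, 0, 28.7, 1]]]
```

View pics/s8.png

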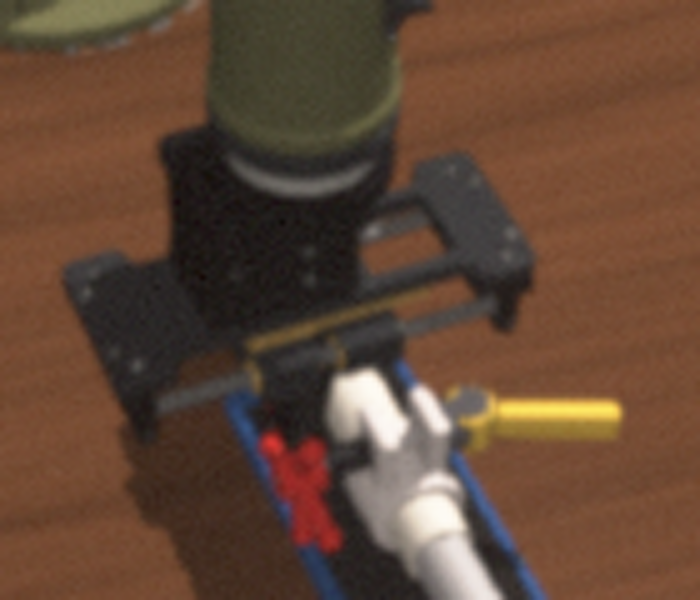

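arm_command --targets '[[[-0.0024,0,0.0009,0,0,0,1],[-0.0048,0,0.0021,0,0,0,1],[-0.007,0,0.0034,0,0,0,1],[-0.0091,0,0.005,0,0,0,1],[-0.0091,0,0.005,0,0,0,1]]]'

```text
time_s: 21.4
tool_pos: [0.5966, -0.0115, 0.1198]
tool_rot: [180.0, -0.3, -174.4]
force: [-7.6, -0.1, 3.1]
grip_width: 0.0006
```

```bash
python3 - <<'E'
from h import *
o=get_obs();print(o["tool_pos"],o["force"],o["time_s"],nutphi(o["tool_pos"]))
for i in range(2):
  d=read_camera("scene");print(fitpose([d],[*SC,.8,1.6],fix=[1,1,1,0,0]))
n=nutpose(-.55,back=.014);n=(n[0],n[1],n[2]-.037,n[3])
c=after(n,[-.0547,0,-.0009,0,0,0]);print(c)
for s in(1.2,1.3):
  h=levpose(s,gap=.015);print(s)
  rows(c,[(h[0],h[1],.19,h[3]),h])
  rows(h,[levpose(q) for q in np.arange(s,s+.46,.05)])
E
```

```text
[ 0.59663479 -0.01146968  0.11980437] [-7.6085164  -0.08549919  3.13559733] 21.4 0.7645051811514967
(array([0.582     , 0.0437    , 0.096     , 0.67818952, 1.56725678]), np.float64(87.9936752319336))
(array([0.582     , 0.0437    , 0.096     , 0.71879291, 1.55660764]), np.float64(94.10112762451172))
(np.float64(0.5974362979095734), np.float64(-0.010068341766323447), np.float64(0.11856734856125088), 185.5)
1.2
[[[0.0514, 0.1359, -0.0714, 0, 0, -13.1, 1],[0.0514, 0.1359, 0.0286, 0, 0, -13.1, 1]]]
[[[-0.015, -0.0, -0.0, 0, 0, -0.0, 1],[-0.0178, 0.0007, -0.0, 0, 0, 2.9, 1],[-0.0206, 0.0012, -0.0, 0, 0, 5.7, 1],[-0.0234, 0.0015, -0.0, 0, 0, 8.6, 1],[-0.0262, 0.0018, -0.0, 0, 0, 11.5, 1],[-0.0291, 0.0019, -0.0, 0, 0, 14.3, 1],[-0.0319, 0.0018, -0.0, 0, 0, 17.2, 1],[-0.0347, 0.0016, -0.0, 0, 0, 20.1, 1],[-0.0376, 0.0013, -0.0, 0, 0, 22.9, 1],[-0.0404, 0.0008, -0.0, 0, 0, 25.8, 1]]]
1.3
[[[0.0466, 0.1397, -0.0714, 0, 0, -7.4, 1],[0.0466, 0.1397, 0.0286, 0, 0, -7.4, 1]]]
[[[-0.015, -0.0, -0.0, 0, 0, -0.0, 1],[-0.0178, 0.0007, -0.0, 0, 0, 2.9, 1],[-0.0206, 0.0012, -0.0, 0, 0, 5.7, 1],[-0.0234, 0.0015, -0.0, 0, 0, 8.6, 1],[-0.0262, 0.0018, -0.0, 0, 0, 11.5, 1],[-0.0291, 0.0019, -0.0, 0, 0, 14.3, 1],[-0.0319, 0.0018, -0.0, 0, 0, 17.2, 1],[-0.0347, 0.0016, -0.0, 0, 0, 20.1, 1],[-0.0376, 0.0013, -0.0, 0, 0, 22.9, 1],[-0.0404, 0.0008, -0.0, 0, 0, 25.8, 1]]]
```

The lever has sprung back to about 1.56, which means around 6 mm of slack is left and the setting is right. Next I'll push the lever and check its push-back.

arm_command --targets '[[[0.003,0,0,0,0,0,1],[0.002,0,-0.05,0,0,0,1],[0.015,0.03,-0.08,0,0,-2,1],[0.03,0.075,-0.08,0,0,-4,1],[0.0466,0.12,-0.08,0,0,-7.4,1],[0.0466,0.1397,-0.07,0,0,-7.4,1],[0.0466,0.1397,-0.03,0,0,-7.4,1],[0.0466,0.1397,0.01,0,0,-7.4,1],[0.0466,0.1397,0.0286,0,0,-7.4,1],[0.0466,0.1397,0.0286,0,0,-7.4,1]]]'

```text
time_s: 22.5
tool_pos: [0.5373, 0.1229, 0.0886]
tool_rot: [-180.0, -0.2, -167.0]
force: [0.6, -0.4, 0.6]
grip_width: 0.0005
```

arm_command --targets '[[[-0.005,0,0,0,0,0,1],[-0.01,0,0,0,0,0,1],[-0.015,0,0,0,0,0,1],[-0.0178,0.0007,0,0,0,2.9,1],[-0.0206,0.0012,0,0,0,5.7,1],[-0.0234,0.0015,0,0,0,8.6,1],[-0.0262,0.0018,0,0,0,11.5,1]]]'

```text
time_s: 23.2
tool_pos: [0.5649, 0.1311, 0.0917]
tool_rot: [180.0, 0.1, -178.6]
force: [-2.7, -0.6, 0.7]
grip_width: 0.0008
```

arm_command --targets '[[[-0.0028,0.0007,0,0,0,2.9,1],[-0.0056,0.0012,0,0,0,5.7,1]]]'

```text
time_s: 23.4
tool_pos: [0.5689, 0.1323, 0.0913]
tool_rot: [180.0, -0.1, 175.7]
force: [-3.8, -0.5, 2.1]
grip_width: 0.0005
```

arm_command --targets '[[[-0.0028,0.0007,0,0,0,2.9,1],[-0.0056,0.0012,0,0,0,5.7,1]]]'

```text
time_s: 23.6
tool_pos: [0.574, 0.1331, 0.0911]
tool_rot: [-180.0, -0.2, 170.0]
force: [-4.9, -1.0, 1.3]
grip_width: 0.0007
```

arm_command --targets '[[[-0.0028,0.0007,0,0,0,2.9,1],[-0.0056,0.0012,0,0,0,5.7,1]]]'

```text
time_s: 23.8
tool_pos: [0.5793, 0.1334, 0.091]
tool_rot: [-180.0, -0.2, 164.3]
force: [-6.9, -0.4, 1.1]
grip_width: 0.0005
```

arm_command --targets '[[[-0.0028,0.0007,0,0,0,2.9,1],[-0.0056,0.0012,0,0,0,5.7,1]]]'

```text
time_s: 24.0
tool_pos: [0.5846, 0.1334, 0.0908]
tool_rot: [-179.9, -0.3, 158.6]
force: [-6.3, 0.2, 0.5]
grip_width: 0.0004
```

arm_command --targets '[[[-0.0028,0.0007,0,0,0,2.9,1],[-0.0056,0.0012,0,0,0,5.7,1]]]'

```text
time_s: 24.2
tool_pos: [0.5899, 0.1328, 0.0907]
tool_rot: [-179.9, -0.3, 152.9]
force: [-7.9, 1.6, 1.5]
grip_width: 0.0005
```

```bash
python3 - <<'E'
from h import *
f,s,t,tm=favg(5);sw,d=swing_of(t,0);print(f.round(2),s.round(2),t,tm,sw,d)
a=3-sw+SC[2];n=np.array([np.sin(a),-np.cos(a)]);F=-f[:2]@n;r=np.sqrt(d*d-.0145**2);tq=F*r
for q,g in ((1.50,2.7),(1.58,3.8),(1.67,4.9),(1.77,6.9),(1.86,6.3),(1.96,7.9)):
    pass
print("F",F,"torque",tq)
for frn in (0,.05):
    e=(tq-frn)/(15e3*.006*np.sin(sw+.24)); u=6*(.97-np.cos(sw+.24)); print(u, e*1000, "slack",u-.75-e*1000)
for P in ([.5649,.1311],[.5689,.1323],[.574,.1331],[.5793,.1334],[.5846,.1334]): print(swing_of(P,0))
dd=read_camera("scene");print(fitpose([dd],[*SC,.72,2.0],fix=[1,1,1,0,0]))
E
```

```text
[-6.1   0.51  1.16] [0.95 0.66 0.32] [0.59026764 0.13270151 0.09071352] 24.4 1.9914636643566306 0.05634957771510597
F 5.672443875736331 torque 0.3088761537633485
9.50186344140788 4.346544568372076 slack 4.405318873035803
9.50186344140788 3.6429382013194958 slack 5.108925240088384
(np.float64(1.5375281537014343), np.float64(0.055316162396289816))
(np.float64(1.6110565413597113), np.float64(0.05563385171646218))
(np.float64(1.7031473912844377), np.float64(0.055758475816401046))
(np.float64(1.797798747801401), np.float64(0.05585934870490779))
(np.float64(1.8908498508104472), np.float64(0.05616299599448974))
(array([0.582     , 0.0437    , 0.096     , 0.7352582 , 2.02970907]), np.float64(44.294036865234375))
```

arm_command --targets '[[[0.002,0,0,0,0,0,1],[0.004,0,0,0,0,0,1],[0.006,0,0,0,0,0,1],[0.006,0,0,0,0,0,1]]]'

```text
time_s: 24.85
tool_pos: [0.5867, 0.1351, 0.091]
tool_rot: [180.0, -0.0, 153.0]
force: [-2.2, 0.8, 0.5]
grip_width: 0.0005
```

```bash
cat > m.py <<'E'
from h import *
f,s,t,tm=favg(8);sw,d=swing_of(t,0);print(f.round(2),s.round(2),t,tm,sw,d)
a=3-sw+SC[2];n=np.array([np.sin(a),-np.cos(a)]);F=-f[:2]@n;r=np.sqrt(d*d-.0145**2);tq=F*r
print("F",F,"torque",tq)
for frn in (-.05,0,.05):
    e=(tq-frn)/(15e3*.006*np.sin(sw+.24)); u=6*(.97-np.cos(sw+.24)); print(frn,u, e*1000, "slack",u-.75-e*1000)
E
python3 m.py
```

```text
[-2.68  0.88  1.45] [0.49 0.58 0.44] [0.58665845 0.1350463  0.09082134] 25.2 1.9145095769014704 0.0580453552388958
F 2.816454854254233 torque 0.15829912669876856
-0.05 9.126756879260547 2.7736983362124947 slack 5.603058543048053
0 9.126756879260547 2.1079014170963446 slack 6.268855462164202
0.05 9.126756879260547 1.4421044979801945 slack 6.934652381280353
```

Pushing forward and easing back together bracket the remaining slack at about 5.1 to 5.9 mm, inside the 4.6 to 7.3 window. I'll fold the lever shut.

```bash
python3 - <<'E'
from h import *
s=levpose(2.0,gap=.006)
print(s)
rows(s,[levpose(q) for q in np.arange(2.0,2.5,.07)])
rows(levpose(2.49),[levpose(q) for q in np.arange(2.56,2.86,.07)])
rows(levpose(2.84),[levpose(q) for q in np.arange(2.88,3.05,.04)])
E
```

```text
(np.float64(0.5856522534463593), np.float64(0.13583139498740524), 0.09, np.float64(152.79617434633823))
[[[-0.006, 0.0, -0.0, 0, 0, -0.0, 1],[-0.0099, 0.0009, -0.0, 0, 0, 4.0, 1],[-0.0138, 0.0015, -0.0, 0, 0, 8.0, 1],[-0.0178, 0.0018, -0.0, 0, 0, 12.0, 1],[-0.0218, 0.0019, -0.0, 0, 0, 16.0, 1],[-0.0257, 0.0016, -0.0, 0, 0, 20.1, 1],[-0.0297, 0.0011, -0.0, 0, 0, 24.1, 1],[-0.0336, 0.0004, -0.0, 0, 0, 28.1, 1]]]
[[[-0.0039, 0.0009, -0.0, 0, 0, 4.0, 1],[-0.0078, 0.0015, -0.0, 0, 0, 8.0, 1],[-0.0118, 0.0018, -0.0, 0, 0, 12.0, 1],[-0.0158, 0.0019, -0.0, 0, 0, 16.0, 1],[-0.0197, 0.0016, -0.0, 0, 0, 20.1, 1]]]
[[[-0.0022, 0.0005, -0.0, 0, 0, 2.3, 1],[-0.0044, 0.001, -0.0, 0, 0, 4.6, 1],[-0.0067, 0.0013, -0.0, 0, 0, 6.9, 1],[-0.0089, 0.0016, -0.0, 0, 0, 9.2, 1],[-0.0112, 0.0018, -0.0, 0, 0, 11.5, 1]]]
```

arm_command --targets '[[[-0.003,0,0,0,0,0,1],[-0.006,0,0,0,0,0,1],[-0.0099,0.0009,0,0,0,4,1],[-0.0138,0.0015,0,0,0,8,1]]]'

```text
time_s: 25.6
tool_pos: [0.5986, 0.131, 0.0905]
tool_rot: [-180.0, -0.2, 144.9]
force: [-5.9, 2.7, 3.6]
grip_width: 0.0002
```

```bash
python3 m.py; python3 -c "
from h import *
d=read_camera('scene');print(fitpose([d],[*SC,.72,2.1],fix=[1,1,1,0,0]))
c=after(levpose(2.0,gap=.006),[-.0138,.0015,0,0,0,8]);print(c)
rows(levpose(2.14),[levpose(q) for q in np.arange(2.21,2.5,.07)])"
```

```text
[-4.24  2.39  2.36] [0.69 0.56 0.59] [0.5993562  0.13054271 0.09051658] 25.95 2.1539923061182256 0.056867459196174475
F 4.8375589224646065 torque 0.26600671224949846
-0.05 10.219934740951068 5.164412141349498 slack 4.30552259960157
0 10.219934740951068 4.347275678553099 slack 5.122659062397969
0.05 10.219934740951068 3.5301392157566993 slack 5.939795525194368
(array([0.582     , 0.0437    , 0.096     , 0.74453175, 2.19295163]), np.float64(38.52616882324219))
(np.float64(0.5986115141558056), np.float64(0.1308567028497346), 0.09, np.float64(144.79617434633823))
[[[-0.0039, 0.0009, -0.0, 0, 0, 4.0, 1],[-0.0078, 0.0015, -0.0, 0, 0, 8.0, 1],[-0.0118, 0.0018, -0.0, 0, 0, 12.0, 1],[-0.0158, 0.0019, -0.0, 0, 0, 16.0, 1],[-0.0197, 0.0016, -0.0, 0, 0, 20.1, 1]]]
```

Forward friction now gives S≈5.9, so I'll continue closing.

arm_command --targets '[[[-0.0039,0.0009,0,0,0,4,1],[-0.0078,0.0015,0,0,0,8,1],[-0.0118,0.0018,0,0,0,12,1],[-0.0158,0.0019,0,0,0,16,1],[-0.0197,0.0016,0,0,0,20.1,1]]]'

```text
time_s: 26.5
tool_pos: [0.616, 0.1208, 0.0904]
tool_rot: [-180.0, -0.1, 124.8]
force: [-5.2, 3.9, 1.7]
grip_width: 0.0005
```

arm_command --targets '[[[-0.0039,0.0009,0,0,0,4,1],[-0.0078,0.0015,0,0,0,8,1],[-0.0118,0.0018,0,0,0,12,1],[-0.0158,0.0019,0,0,0,16,1]]]'

```text
time_s: 26.9
tool_pos: [0.6273, 0.1086, 0.0903]
tool_rot: [-180.0, -0.1, 108.8]
force: [-3.2, 3.3, 0.1]
grip_width: 0.0005
```

arm_command --targets '[[[-0.0022,0.0005,0,0,0,2.3,1],[-0.0044,0.001,0,0,0,4.6,1],[-0.0067,0.0013,0,0,0,6.9,1]]]'

```text
time_s: 27.2
tool_pos: [0.6315, 0.1017, 0.0904]
tool_rot: [179.9, 0.0, 101.9]
force: [-1.7, 1.3, 0.4]
grip_width: 0.0004
```

```bash
python3 - <<'E'
from h import *
o=get_obs();print(o["tool_pos"],o["force"],o["time_s"],swing_of(o["tool_pos"],0))
d=read_camera('scene');print(fitpose([d],[*SC,.74,2.85],fix=[1,1,1,0,0]))
cv2.imwrite("pics/s9.png",cv2.resize(d["img"][130:250,220:360][:,:,::-1],None,fx=5,fy=5,interpolation=cv2.INTER_CUBIC))
E
```

```text
[0.63154473 0.10165979 0.09043512] [-1.67355654  1.28753631  0.44481232] 27.2 (np.float64(2.9200312156555164), np.float64(0.05805024848880326))
(array([0.582     , 0.0437    , 0.096     , 0.7352907 , 2.95135252]), np.float64(27.56597137451172))
```

View pics/s9.png

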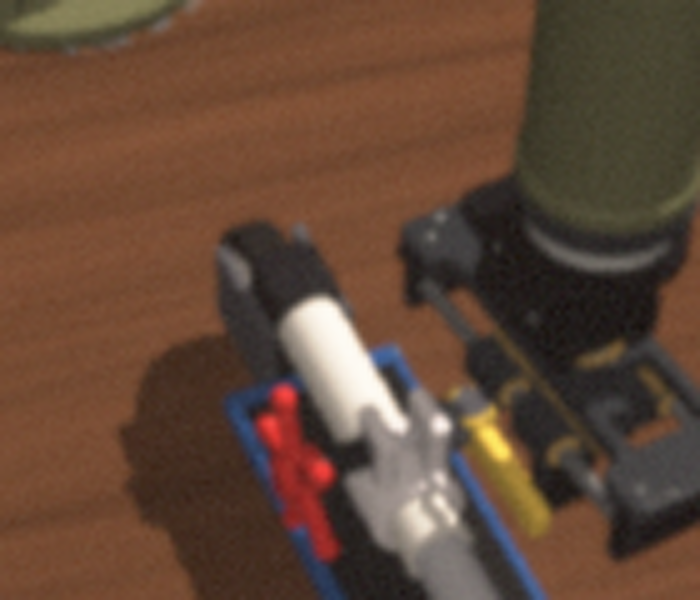

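The lever is almost shut at about 2.93, lying along the stem from (460,400) to (540,525). A few more millimetres, gently.

arm_command --targets '[[[-0.0012,0.0002,0,0,0,1.2,1],[-0.0022,0.0003,0,0,0,2.3,1]]]'

```text
time_s: 27.45
tool_pos: [0.6324, 0.0993, 0.0908]
tool_rot: [179.9, 0.0, 99.6]
force: [0.7, 2.2, -0.4]
grip_width: 0.0007
```

arm_command --targets '[[[-0.001,0,0,0,0,0,1],[-0.001,0,0,0,0,0,1]]]'

```text
time_s: 27.65
tool_pos: [0.6323, 0.0994, 0.0908]
tool_rot: [179.9, -0.0, 99.8]
force: [0.4, 3.1, -0.4]
grip_width: 0.0006
```

arm_command --targets '[[[-0.001,0,0,0,0,0,1],[-0.001,0,0,0,0,0,1]]]'

```text
time_s: 27.85
tool_pos: [0.6323, 0.0993, 0.0908]
tool_rot: [179.9, -0.1, 99.8]
force: [0.9, 4.2, -0.5]
grip_width: 0.0001
```

The tool stays put while the force rises to 4 N, so the lever is at its stop. I'll back away and look.

arm_command --targets '[[[0.01,0,0,0,0,0,1],[0.03,0,0,0,0,0,1],[0.05,0,-0.02,0,0,0,1],[0.06,0,-0.06,0,0,0,1],[0.06,0,-0.1,0,0,0,1],[0.06,0,-0.15,0,0,0,1],[0.06,0,-0.15,0,0,0,1]]]'

```text
time_s: 28.55
tool_pos: [0.6254, 0.1559, 0.2482]
tool_rot: [179.3, 0.0, 99.6]
force: [1.0, -1.1, 0.5]
grip_width: 0.0005
```

```bash
python3 - <<'E'
from h import *
o=get_obs();print(o["tool_pos"],o["force"],o["time_s"])
d=read_camera('scene');print(fitpose([d],[*SC,.74,2.95],fix=[1,1,1,0,0]))
cv2.imwrite("pics/s10.png",d["img"][:,:,::-1])
for i in range(4): read_camera("top")
d2=read_camera('scene');print(fitpose([d2],[*SC,.74,2.95],fix=[1,1,1,0,0]),get_obs()["time_s"])
t=read_camera('wrist');cv2.imwrite("pics/w10.png",t["img"][:,:,::-1])
E
```

```text
[0.62540869 0.15586639 0.24824471] [ 1.04268708 -1.10005652  0.48925931] 28.55
(array([0.582     , 0.0437    , 0.096     , 0.74443989, 2.97289284]), np.float64(38.18873977661133))
(array([0.582     , 0.0437    , 0.096     , 0.77292255, 2.97160924]), np.float64(35.6483268737793)) 28.85
```

View pics/s10.png

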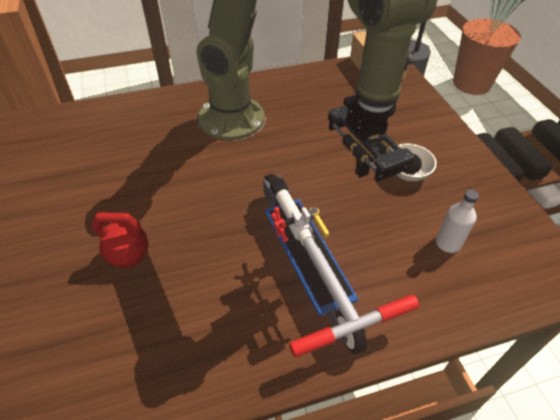

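View pics/w10.png

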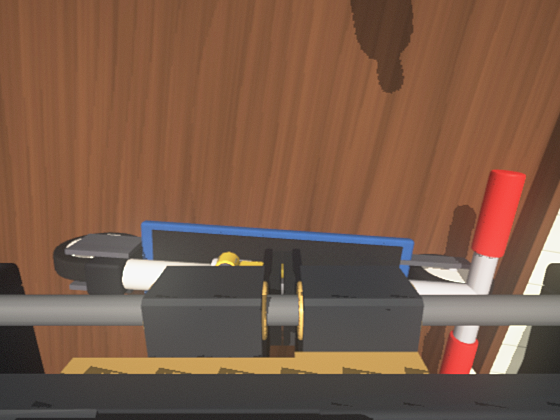

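The lever holds shut at about 2.97, along the stem at (320,222), and the kettlebell, bowl and flask haven't moved. The arm is clear, so I'm handing in.

```bash
python3 -c "
from h import *
print(sign_off())"
```

```text
the job is handed in; nothing more can be done
None
```

The height clamp is locked: I tightened the red nut in three finger strokes, about 3.2 rad in all. I then folded the yellow lever to its stop, let go and handed the job in at about 29 s of the 72 s allowed. No verdict came back.

**Last checks**
- **Lever:** it read 2.97 rad in two pictures 0.3 s apart after release, so it was holding. At the stop, the tool stayed put while the force rose to about 4 N.
- **Bystanders:** the kettlebell and flask look unmoved in the last scene picture, and the bowl (half behind the gripper, its ball hidden) was never approached.
- **Forces:** the highest readings were about 13 N on the nut and 8 N on the lever, against a limit of 25 N. These are samples at the end of each move, so brief peaks in between were not seen.

**What disagreed**
- **Fingertips:** they end about 37 mm above the reported TCP. My first push therefore passed over the nut without touching it, and I corrected for this in all later moves.
- **Slack left:** estimates ran mostly from about 4.4 to 5.9 mm, depending on how friction is counted. A few single readings taken while pushing came out as low as 3.3 mm. My best range is 5.1 to 5.9 mm, against the 4.6 to 7.3 mm wanted.
- **Clamp squeeze:** that range implies 3.7 to 4.3 mm when shut, against the allowed 2.6 to 4.7 mm. I could not measure the squeeze directly, and it may be on the tight side.

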